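Fetch the tumbler from the sliding-door case and stand it mouth-up on its coaster

ROBOT

A 6-joint arm with a two-finger parallel gripper is mounted at the origin on the work surface. World frame = base frame: x ahead of the robot, y to its left, z up, the work surface at z = 0. Lengths are in m, angles in rad, forces in N, time in s.
With the tool pointing down it reaches from about 0.3 to 0.75 m from the base axis. Payload 8.5 kg.
Tool frame: the origin (TCP) lies at the very end of the fingers, on their centre line; the grasp point (between the pads) lies 19 mm behind it; z points along the fingers, x is the direction in which the jaws open and shut, and the axes are right-handed (so a half turn about z gives the same grasp; the last joint's range is limited). The gripper opens to 88 mm and grips with 3 to 60 N. Pads are 18 mm wide; open, the fingers measure 123 mm over their backs; the gripper's body (75 mm by 187 mm) begins 45 mm behind the grasp point.
Start: joints at [1.134, 0.381, 1.297, -0, 1.464, -0.215], TCP at [0.121, 0.537, 0.239] pointing down, gripper open.
Joint ranges: [-3.11, 3.11], [-0.89, 2.33], [0.22, 2.48], [-1.42, 4.56], [0.17, 2.85], [-2.88, 2.88]. Speed limits (rad/s): [2.39, 2.39, 3.14, 3.14, 3.14, 3.14].

INTERFACE

Orientations are given as a unit quaternion [w, x, y, z].
In Python, from plant import * gives the robot as it stands.
- The arm moves only by the shell command python3 -m pendant 'ROWS' [FORCE]. ROWS is JSON, a list of rows, each a list of 7 numbers: the gripper's target within -1 to 1 (fully open at 1, half-way at 0, shut at -1), then the shift along the tool's x, y, z as a fraction of full scale, then the turn, a rotation vector about the tool's x, y, z as a fraction of full scale. In form: [[hand, tx, ty, tz, ax, ay, az], ...]. A call has 1 to 5 rows; each row shifts and turns the commanded pose from where the row before left it, along the tool's axes as they then stand; what a row does not reach is not made up. Full scale, the value 1, is 0.05 m for a shift and pi/4 rad for a turn. A row lasts 1/12 s, in which the tool goes at most 41.7 mm and 7.16 degrees, less where a joint would pass 70% of its speed; a pose out of reach is approached as far as the arm can. A call with a number of a shift or a turn outside -1 to 1 is refused whole. A call with a gripper value outside its range is refused whole. The fingers move at their own pace and stop on an object; FORCE is the grip in N (left out, the last holds). Time passes only in rows, so rows that do not move let the fingers close. It gives the time, the measured TCP pose, the force and the opening at its end, in the units of the state.
- get_state(): the state, without advancing time (a new reading comes with each control period).
- get_image(name): name is "scene" or "top" or "wrist"; returns the picture (384x512x3 uint8, red, green, blue); there is no depth.
- get_calibration(name): a dict with "vertical_fov" (degrees; the focal length in pixels is half the picture's height over the tangent of half this angle, whatever the lens; pixels are square), "cx", "cy" (the principal point, pixels), "distortion" ([k1, k2, p1, p2, k3] as OpenCV has them; the pictures are not rectified), "R" (3x3) and "t" (3): a world point X has camera coordinates R X + t. Camera axes: x right, y down, z forward; pixel columns grow to the right and rows downward; lengths in m; the calibration is good to about 2 mm. A picture is of the moment at which its call begins: read the wrist's pose just before it. get_calibration takes no time and is no camera call; for the wrist camera it gives the pose at the moment of the call.
- close_job(): hands the job in, once; it reports no verdict.
Trained networks look in the newest picture that a camera, given by its name, has taken for a name from the list of things; names that differ only in an ending like _2 or _b are one class to them, and where a whole thing is asked for, a point or a joint stands for the part that bears it (a point fixed in the world has none). Each returns a list of dicts, best first, with "conf" (0 to 1); they miss things now and then, are a little off and sometimes report something else, mostly with a low value. They report only what shows in the picture. A call takes as long as a camera call. They do not tell look-alikes from the thing itself.
- recognise(camera, name): "centre" ([column, row] as shares, 0 to 1, of the picture: columns of its width, rows of its height, amid what is visible of it).
- cut_out(camera, name): "pixels" (384x512 bool, what is visible of it) and "centre" ([column, row] as shares, 0 to 1, of the picture: columns of its width, rows of its height, amid what is visible of it).
- tip_of(camera, name): "centre" ([column, row] as shares, 0 to 1, of the picture: columns of its width, rows of its height: a listed point, or the origin of a listed thing).
The state is a dict: "t": time; "joints": joint angles; "dq": joint speeds; "tau": joint torques, N m; "position": TCP position; "ee_rot": TCP orientation; "force": force on the tool from outside, world axes, zero at the start; "ft_torque": the same for the moment, N m; "finger_gap": finger opening in m.
Only numpy, scipy, OpenCV 4.12 (cv2) and the standard library are available. Lean on these libraries where they do the work, as an engineer would, in place of code of your own. Each camera call takes 0.05 s, during which the arm holds its last target. There are 200 camera calls.

TASK

The white eight-sided tumbler is stored mouth-down in the glass case: slide the door in front of it well open, past its neighbour, take the tumbler out and stand it the right way up (mouth up) wholly on the round cork coaster, then let go. If you cannot turn it over in one go, lay it on its side (the rubber mat is free for that) and take a new grip; set it down gently each time, never letting it drop or topple over, and do not push the other things about. The door may stay open.

Things in the scene. Friction and masses are not known exactly. Their poses are not given: they have to be found in the camera images.
- tumbler_center (a point): Centre (half-way up) of a white ceramic tumbler with EIGHT flat sides: 60 mm across flats, 65 across corners, 95 tall, straight walls 4.5 thick, base 6 thick, 150 to 290 g. Its z axis runs from mouth to base: up at the start (mouth-down on the case's floor behind a door), down at the end. x and y are square to flats, the other flats lie at 45 deg. It lies still on any flat, centre 30 mm up.
- case: Fixed glass case 650 mm wide (y), 220 deep (x), 220 high; origin: centre of its underside, x points away from its front. Floor top 12 mm up. Front lip 45 mm high at x = -110 mm; above it the front slopes back at 45 deg to x = 60, z = 215. Back wall x = 107, side walls y = +-321. Two clear doors on a double track close the slope.
- opening_left (a point): Point on the slope plane, half-way up the slope (which is 240 mm long), at the middle of the opening that the LEFT door leaves when fully open: 270 mm wide along y, about 205 mm along the slope. Axes as the case's. The door layers take up 5 to 23 mm outwards from this plane.
- opening_right (a point): The same point for the RIGHT door's opening.
- door_left (a joint): Left (case +y side) door, on the inner track: metres it has slid towards case -y, behind its neighbour; 0 shut, 0.27 fully open (stop). Stays where left; about 1.5 N of friction plus damping of 3 N s/m.
- door_right (a joint): Right (case -y side) door, on the outer track: metres it has slid towards case +y, over its neighbour; 0 shut, 0.27 fully open (stop). Same friction and damping.
- door_left_handle (a point): Middle of the grip of the left door's pull: a steel fin 12 mm thick (along case y), 80 mm long up the slope, standing square out of the door; the point is 18 mm below the fin's top, 34 mm above the door's own pane, 22 mm above the outer door's. Its frame: y along the case's y (the sliding direction), x up the slope, z square out of the slope. At the door's outer edge when shut.
- door_right_handle (a point): The same on the right door's pull (here the point is 22 mm above its pane).
- coaster_top (a point): Centre of the top of a fixed round cork coaster, 120 mm across, 8 mm thick, on the counter in front of the case.
- mat_top (a point): Centre of the top of a fixed dark grey rubber mat, 150 mm (its x) by 130 mm (its y), 4 mm thick, on the counter in front of the case; a free place to lay the tumbler down on while changing the grip.
- bowl_center (a point): Bystander: plain white ROUND ceramic bowl, 84 mm across, 65 mm tall, standing mouth-down in the case behind the other door; the point is at half height.
- percolator_center (a point): Bystander: glass coffee pot, 126 mm across and 150 mm tall, with a black handle reaching 105 mm from its axis along its +y and a small spout reaching 86 mm along -y; the point is on its axis, 75 mm up.
- stem_center (a point): Bystander: glass percolator stem, a disc 100 mm across with an upright rod 14 mm thick, 180 mm tall in all; the point is 90 mm up on its axis.
- basket_center (a point): Bystander: round steel filter basket, 84 mm across, 40 mm tall; the point is at half height.
- jar_center (a point): Bystander: amber jar with a steel cap, 66 mm across, 85 mm tall, standing in the middle of the case; the point is at half height.
- spoon_mid (a point): Bystander: steel spoon 150 mm long lying along its x axis on the counter just before the case, under 25 mm tall; the point is near its middle.
Things that resemble listed ones, but are neither listed nor needed, are in the scene too. Of the things that look like the part that bears coaster_top, take the one that is farthest to the robot's left at the start.

How it is judged:
On the way, in this order (a step that is already met when the one before it is completed fails the run):
1. the door in front of the tumbler is slid at least 150 mm open (((y of tumbler_center in the frame of case above 0 m and value of joint door_left above 0.15 m) or (y of tumbler_center in the frame of case below 0 m and value of joint door_right above 0.15 m))), for 0.1 s.
2. the tumbler is out in front of the case (x of tumbler_center in the frame of case below -0.14 m), for 0.1 s.
At the end, for the whole second after the job is handed in: The tumbler stands mouth-up (its axis within 0.1 rad of vertical) on the cork coaster, its centre within 27 mm of the coaster's centre and 43 to 52 mm above the coaster's top, released and at rest (angle between tumbler_center's own z axis and vertical above 3.04 rad and horizontal distance between tumbler_center and coaster_top below 0.027 m and z of tumbler_center in the frame of coaster_top between 0.043 and 0.052 m and linear speed of tumbler below 0.02 m/s and angular speed of tumbler below 0.2 rad/s and contact force between the fingers and tumbler below 0.05 N); the robot touches nothing.
It fails at once if the tumbler is dropped or topples (moves faster than 0.45 m/s while the fingers do not touch it) (linear speed of tumbler above 0.45 m/s and contact force between the fingers and tumbler below 0.05 N).
It fails at once if another thing (bowl, percolator, stem, basket, jar) is pushed more than 30 mm or tipped over (distance of any of bowl_center, percolator_center, stem_center, basket_center, jar_center from where it was at the start of the episode above 0.03 m or angle between any of bowl_center, percolator_center, stem_center, basket_center, jar_center's own z axis and vertical above 0.5 rad).
It fails at once if the spoon is pushed more than 30 mm (distance of spoon_mid from where it was at the start of the episode above 0.03 m).
It also fails if it takes over 70 s, if anything falls off the work surface, if the arm or the gripper's body presses on something with over 40 N, if the wrist force passes 120 N, or if a joint passes its speed limit or range.

## Working session

There is one attempt and no reset: what is moved stays moved. The work goes in short steps, Python scripts to look and compute and a shell command to move; the robot and the scene stay as the last step left them, time stands still between calls to the robot, and variables do not carry over. Pictures are saved under pics/ and viewed, about 8 in all and at most 12, crops included, and the job is handed in when it is done.

```bash
ls; mkdir -p pics; python3 - <<'E'
from plant import *
import cv2,numpy as np
s=get_state();print(s['t'],s['position'],s['ee_rot'],s['finger_gap'])
ims=[]
for n in ["scene","top"]:
    im=get_image(n);ims.append(im);cv2.imwrite(f'pics/{n}0.png',im[:,:,::-1])
    c=get_calibration(n);print(n,c)
    for k in ["tumbler_center","case","opening_left","opening_right","door_left_handle","door_right_handle","coaster_top","mat_top","bowl_center","percolator_center","stem_center","basket_center","jar_center","spoon_mid"]:
        print(n,k,[(round(d['conf'],2),np.round(np.array(d['centre'])*[512,384],1).tolist()) for d in tip_of(n,k)][:4])
E
```

```text
pics
0.0 [0.1208686  0.53625496 0.23812712] [ 3.30172148e-04  7.81012076e-01  6.24515475e-01 -6.70089263e-04] 0.0880042136963662
scene {'vertical_fov': 49.95703842237092, 'cx': 254.07865435447277, 'cy': 189.97141118845957, 'distortion': array([-0.10658406,  0.        ,  0.        ,  0.        ,  0.        ]), 'R': array([[-0.99638457,  0.0849266 ,  0.00229183],
       [ 0.05688437,  0.68693562, -0.72448853],
       [-0.06310269, -0.72173882, -0.68928305]]), 't': array([0.48560929, 0.06344775, 1.64575739])}
scene tumbler_center []
scene case [(0.82, [208.2, 214.6])]
scene opening_left [(0.77, [220.2, 221.6]), (0.37, [211.6, 214.2])]
scene opening_right [(0.96, [208.8, 155.9])]
scene door_left_handle [(0.94, [226.6, 235.0]), (0.69, [256.0, 213.5])]
scene door_right_handle [(0.47, [220.7, 223.6])]
scene coaster_top [(0.67, [282.1, 162.1]), (0.66, [223.4, 138.3]), (0.54, [296.2, 135.6])]
scene mat_top [(0.79, [296.6, 270.6])]
scene bowl_center [(0.68, [212.8, 245.5]), (0.28, [258.4, 120.4])]
scene percolator_center [(0.82, [258.2, 119.0])]
scene stem_center [(0.72, [292.0, 328.6])]
scene
[... 373 characters left out ...]
909125,  0.02307241, -0.03583769],
       [ 0.03616306,  0.01384246, -0.99925003]]), 't': array([0.02086532, 0.46661888, 1.32046279])}
top tumbler_center []
top case [(0.79, [263.8, 151.4])]
top opening_left [(0.66, [213.0, 156.0])]
top opening_right [(0.64, [314.7, 146.6])]
top door_left_handle [(0.38, [313.9, 148.1])]
top door_right_handle [(0.83, [343.7, 151.5])]
top coaster_top [(0.96, [383.8, 260.0]), (0.93, [385.9, 164.8]), (0.55, [336.7, 231.9])]
top mat_top [(0.57, [187.3, 227.7])]
top bowl_center []
top percolator_center [(0.77, [415.9, 211.7])]
top stem_center [(0.9, [107.4, 213.3])]
top basket_center [(0.85, [263.2, 214.7])]
top jar_center []
top spoon_mid [(0.49, [259.2, 199.2])]
```

```bash
python3 - <<'E'
import cv2
for n in ["scene","top"]:
    im=cv2.imread(f'pics/{n}0.png')
    cv2.imwrite(f'pics/{n}0b.png',cv2.resize(im,(800,600),interpolation=cv2.INTER_CUBIC))
E
```

```text
(no output)
```

View pics/scene0b.png

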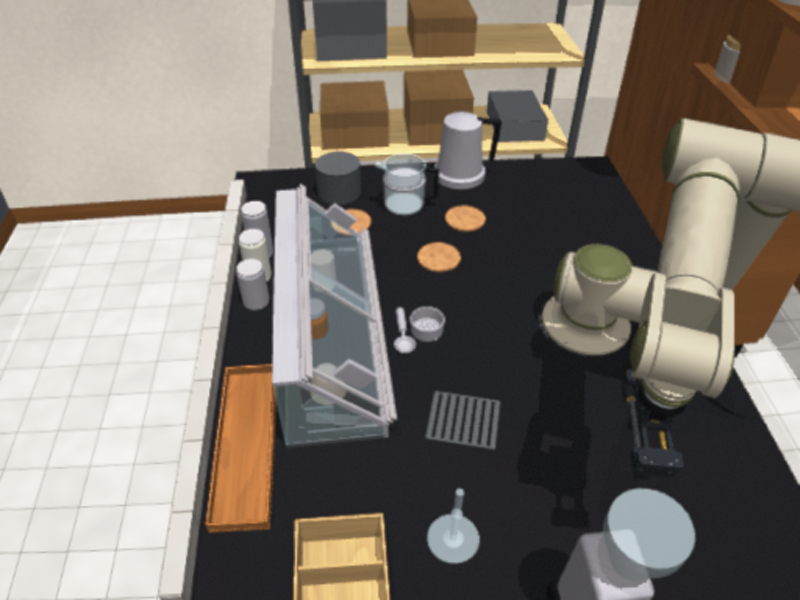

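View pics/top0b.png

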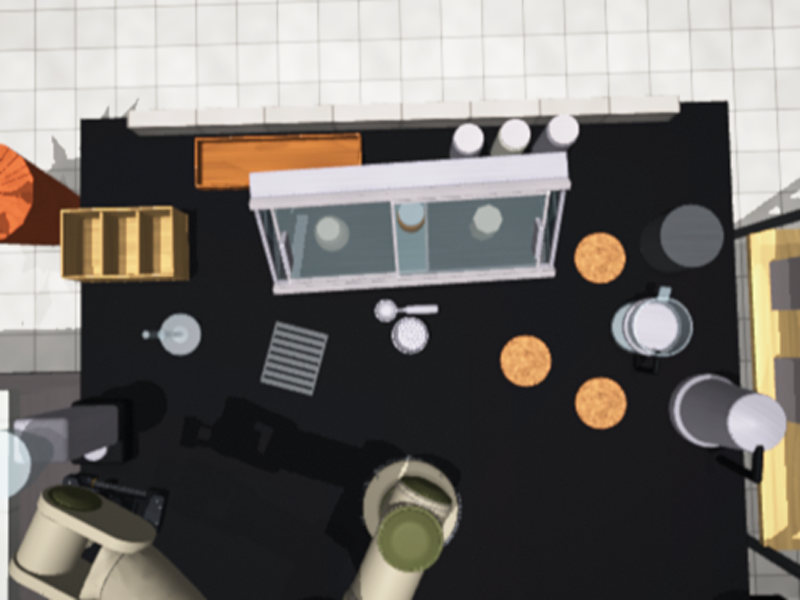

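The scene view shows the case with two doors, three coasters (the leftmost for the robot at top-view 526,360), the mat at (294,357), and objects inside the case at (330,232) and (487,220). I'll zoom in on the case.

```bash
cat > h.py <<'E'
from plant import *
import cv2,numpy as np
from scipy.spatial.transform import Rotation as Rn
def K(c):
    f=192/np.tan(np.radians(c['vertical_fov'])/2)
    return np.array([[f,0,c['cx']],[0,f,c['cy']],[0,0,1]])
def onplane(c,px,z):
    """pixels -> world on height z"""
    u=cv2.undistortPoints(np.array(px,float).reshape(-1,1,2),K(c),c['distortion']).reshape(-1,2)
    d=np.c_[u,np.ones(len(u))]@c['R']; o=-c['R'].T@c['t']
    return o+d*((z-o[2])/d[:,2])[:,None]
def proj(c,X):
    return cv2.projectPoints(np.array(X,float).reshape(-1,1,3),cv2.Rodrigues(c['R'])[0],c['t'],K(c),c['distortion'])[0].reshape(-1,2)
E
python3 - <<'E'
from h import *
a=cv2.imread('pics/top0.png')[90:195,150:375]; b=cv2.imread('pics/scene0.png')[115:290,165:265]
a=cv2.resize(a,None,fx=3.55,fy=3.55,interpolation=cv2.INTER_CUBIC)
cv2.imwrite('pics/c1.png',a)
b=cv2.resize(b,None,fx=3.4,fy=3.4,interpolation=cv2.INTER_CUBIC); cv2.imwrite('pics/c2.png',b)
c=get_calibration('top');s=get_calibration('scene')
f=.64
print('coasters',onplane(c,[[383.8,260],[385.9,164.8],[336.7,231.9]],.008).round(3))
print('mat',onplane(c,[[187.8,228.8]],.004).round(3), onplane(c,np.array([[278,322],[327,334],[311,395],[262,381]])*f,.004).round(3))
print('basket',onplane(c,[[263.2,214.7]],.03).round(3),'spoon',onplane(c,[[259.2,199.2]],.01).round(3))
print('case front bottom',onplane(c,np.array([[275,292],[553,275]])*f,.045).round(3))
print('objs',onplane(c,np.array([[330,232],[487,220]])*f,.09).round(3))
for n in('top','scene'):
  get_image(n)
  for k in('tumbler_center','bowl_center','jar_center','door_left_handle','door_right_handle','coaster_top','mat_top'):
    for d in cut_out(n,k)[:3]:
        ys,xs=np.nonzero(d['pixels']);print(n,k,round(d['conf'],2),np.round(np.array(d['centre'])*[512,384],1),xs.min(),xs.max(),ys.min(),ys.max(),len(xs))
E
```

```text
coasters [[ 0.232 -0.46   0.008]
 [ 0.589 -0.48   0.008]
 [ 0.341 -0.288  0.008]]
mat [[0.364 0.273 0.004]] [[0.451 0.309 0.004]
 [0.419 0.19  0.004]
 [0.273 0.232 0.004]
 [0.309 0.35  0.004]]
basket [[ 0.411 -0.014  0.03 ]] spoon [[ 0.47 -0.    0.01]]
case front bottom [[ 0.521  0.305  0.045]
 [ 0.546 -0.349  0.045]]
objs [[ 0.652  0.166  0.09 ]
 [ 0.67  -0.192  0.09 ]]
top tumbler_center 0.61 [214.2 154.2] 174 253 128 180 3527
top tumbler_center 0.53 [116.1 213. ] 93 128 201 227 562
top jar_center 0.3 [300.8 149.5] 250 351 123 178 4876
top jar_center 0.21 [261.2 143.5] 160 363 98 187 14886
top door_left_handle 0.77 [213.3 154.1] 174 253 130 180 3450
top door_right_handle 0.58 [298.9 151.1] 250 350 123 178 4865
top coaster_top 0.96 [332.5 232.1] 319 351 215 246 846
top coaster_top 0.92 [382.  259.3] 367 400 242 274 853
top coaster_top 0.88 [383.9 163.8] 367 400 149 181 893
top mat_top 0.97 [189.3 228. ] 167 208 208 251 1303
scene bowl_center 0.44 [213.1 247. ] 199 221 239 254 168
scene jar_center 0.54 [220.3 164.5] 196 239 129 203 2104
scene door_left_handle 0.64 [220.2 223.4] 198 244 183 258 2325
scene door_left_handle 0.17 [258.6 119.5] 242 280 98 138 1037
scene door_right_handle 0.65 [215.4 163. ] 196 240 127 204 2251
scene door_right_handle 0.54 [271.6 207.2] 263 283 196 216 366
scene coaster_top 0.89 [280.4 164.4] 268 294 156 173 354
scene coaster_top 0.51 [294.2 138.7] 286 309 132 147 303
scene mat_top 0.76 [299.3 272.2] 273 318 252 287 1282
```

View pics/c1.png

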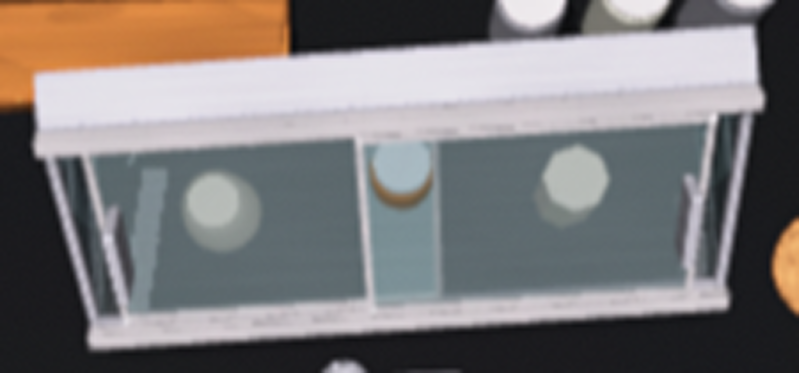

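View pics/c2.png

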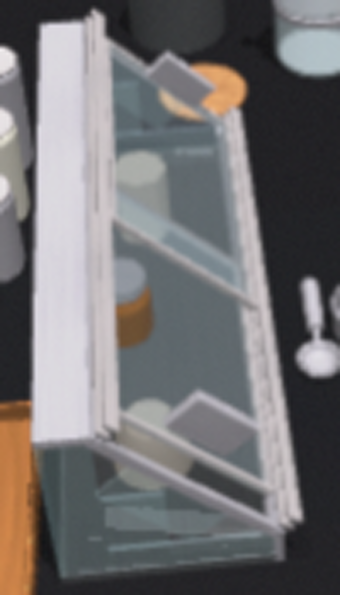

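The octagonal tumbler is on the right, at c1 (575,180). The left item is the tapered bowl at (215,205), and the jar is in the middle at (402,175). The right fin is at c1 (690,222). I'll fit the case pose from its corners and plan the first approach.

```bash
cat >> h.py <<'E'
def plan(p,R=None):
    """print rotation (tool frame, row units) then shift in tool axes after that rotation"""
    s=get_state();q=s['ee_rot'];R0=Rn.from_quat([q[1],q[2],q[3],q[0]])
    R1=R0 if R is None else Rn.from_matrix(R)
    rv=(R0.inv()*R1).as_rotvec()
    a=np.linalg.norm(rv)/np.radians(7.0); d=R1.inv().apply(np.array(p)-s['position'])
    print('t',s['t'],'pos',s['position'].round(4),'rot total',(rv/(np.pi/4)).round(3),'rows>=',round(a,1),'| shift total(R1)',(d/.05).round(3),'rows>=',round(np.linalg.norm(d)/.0417,1),'| shift in R0',(R0.inv().apply(np.array(p)-s['position'])/.05).round(3))
def toolR(z,x):
    z=np.array(z,float);z/=np.linalg.norm(z);x=np.array(x,float);x-=z*(x@z);x/=np.linalg.norm(x)
    return np.c_[x,np.cross(z,x),z]
E
python3 - <<'E'
from h import *
from scipy.optimize import least_squares as ls
c=get_calibration('top');sc=get_calibration('scene')
t=lambda p:np.array(p)/3.55+[150,90]
s2=lambda p:np.array(p)/3.4+[165,115]
mod=np.array([[-.11,.325,.0],[-.11,-.325,0],[.11,.325,.22],[.11,-.325,.22]])
pix=np.array([t([88,348]),t([730,305]),t([35,75]),t([755,28])])
def W(v,m): 
    C,S=np.cos(v[2]),np.sin(v[2]); return np.c_[v[0]+C*m[:,0]-S*m[:,1],v[1]+S*m[:,0]+C*m[:,1],m[:,2]]
r=ls(lambda v:(proj(c,W(v,mod))-pix).ravel(),[.65,-.02,.038]);print('case',r.x.round(4),r.fun.round(1))
tum=onplane(c,[t([575,180])],.107)[0]
v=r.x;C,S=np.cos(v[2]),np.sin(v[2]);Rc=np.array([[C,-S,0],[S,C,0],[0,0,1]])
print('tumbler',tum.round(4),'in case',(Rc.T@(tum-[v[0],v[1],0])).round(4))
for z in(.15,.165,.18):
    h=onplane(c,[t([688,222])],z)[0];print('handleR',h.round(4),(Rc.T@(h-[v[0],v[1],0])).round(4))
print('scene check tumbler top',(proj(sc,[tum])-[165,115])*3.4)
np.savez('case.npz',v=v,Rc=Rc)
yc=Rc[:,1];R=toolR(Rc@[1,0,-1],yc)
plan([.40,.15,.36]); plan([.40,-.27,.36],R)
E
```

```text
case [ 0.6508 -0.0186  0.0409] [ 5.  -2.  -5.2 -0.9  0.2  1.5  0.1  1.1]
tumbler [ 0.667  -0.1903  0.107 ] in case [ 0.0092 -0.1722  0.107 ]
handleR [ 0.6154 -0.2899  0.15  ] [-0.0464 -0.2697  0.15  ]
handleR [ 0.6129 -0.2863  0.165 ] [-0.0488 -0.266   0.165 ]
handleR [ 0.6105 -0.2828  0.18  ] [-0.0511 -0.2623  0.18  ]
scene check tumbler top [[139.35554856 165.28020975]]
t 2.3 pos [0.121  0.5365 0.2387] rot total [0. 0. 0.] rows>= 0.0 | shift total(R1) [-6.313  7.144 -2.425] rows>= 11.8 | shift in R0 [-6.313  7.144 -2.425]
t 2.3 pos [0.121  0.5365 0.2387] rot total [-0.994  0.131 -0.317] rows>= 6.8 | shift total(R1) [-16.345   5.191   1.762] rows>= 20.7 | shift in R0 [-14.508   8.992  -2.425]
```

```bash
python3 -m pendant '[[1,-0.2,0.2,-0.45,0,0,0],[1,-0.4,0.45,-0.45,0,0,0],[1,-0.5,0.6,-0.45,0,0,0],[1,-0.5,0.6,-0.4,0,0,0],[1,-0.5,0.6,-0.3,0,0,0]]' 
python3 -m pendant '[[1,-0.55,0.62,-0.2,0,0,0],[1,-0.55,0.62,-0.15,0,0,0],[1,-0.55,0.62,0,0,0,0],[1,-0.55,0.62,0,0,0,0],[1,-0.55,0.62,0,0,0,0]]'
python3 -m pendant '[[1,-0.55,0.62,0,0,0,0],[1,-0.5,0.55,0,0,0,0],[1,-0.46,0.46,0,0,0,0],[1,-0.3,0.2,0,0,0,0],[1,-0.2,0.1,0,0,0,0]]'
python3 -m pendant '[[1,0,0,0,-0.142,0.019,-0.045],[1,0,0,0,-0.142,0.019,-0.045],[1,0,0,0,-0.142,0.019,-0.045],[1,0,0,0,-0.142,0.019,-0.045],[1,0,0,0,-0.142,0.019,-0.045]]'
python3 -m pendant '[[1,0,0,0,-0.142,0.019,-0.045],[1,0,0,0,-0.142,0.019,-0.045],[1,0,0,0,0,0,0]]'
python3 - <<'E'
from h import *
d=np.load('case.npz');Rc=d['Rc'];R=toolR(Rc@[1,0,-1],Rc[:,1])
print(get_state()['joints'].round(3),get_state()['force'])
plan([.40,-.27,.36],R)
E
```

```text
t: 2.72
position: [0.2148, 0.41, 0.34]
ee_rot: [-0.0, 0.781, 0.625, 0.001]
force: [1.0, 0.3, 0.8]
finger_gap: 0.088
t: 3.13
position: [0.335, 0.2422, 0.356]
ee_rot: [0.0, 0.781, 0.625, 0.0]
force: [1.0, 0.4, 1.6]
finger_gap: 0.0879
t: 3.55
position: [0.4075, 0.1227, 0.3554]
ee_rot: [-0.0, 0.782, 0.623, -0.0]
force: [0.2, 0.5, -0.2]
finger_gap: 0.0882
t: 3.97
position: [0.4063, 0.1249, 0.3564]
ee_rot: [0.194, 0.692, 0.666, 0.203]
force: [-0.0, 1.0, 0.7]
finger_gap: 0.0876
t: 4.22
position: [0.4039, 0.1248, 0.3537]
ee_rot: [0.265, 0.64, 0.666, 0.277]
force: [-0.6, -1.1, 0.3]
finger_gap: 0.088
[-1.000e-03 -2.200e-01  1.851e+00  4.600e-02  7.250e-01 -1.634e+00] [-0.63437717 -1.12077748  0.29369614]
t 4.2167 pos [0.4039 0.1248 0.3537] rot total [ 0.001 -0.001 -0.001] rows>= 0.0 | shift total(R1) [-7.886 -0.194 -0.372] rows>= 9.5 | shift in R0 [-7.886 -0.187 -0.381]
```

```bash
python3 -m pendant '[[1,-0.4,0,0,0,0,0],[1,-0.7,0,0,0,0,0],[1,-0.8,0,0,0,0,0],[1,-0.8,0,0,0,0,0],[1,-0.8,0,0,0,0,0]]' >/dev/null
python3 -m pendant '[[1,-0.8,0,-0.1,0,0,0],[1,-0.8,-0.1,-0.1,0,0,0],[1,-0.8,-0.1,-0.1,0,0,0],[1,-0.8,0,-0.1,0,0,0],[1,-0.7,0,0,0,0,0]]' >/dev/null
python3 -m pendant '[[1,-0.4,0,0,0,0,0],[1,0,0,0,0,0,0],[1,0,0,0,0,0,0]]'
python3 - <<'E'
from h import *
d=np.load('case.npz');Rc=d['Rc'];v=d['v'];o=np.array([v[0],v[1],0])
print(get_state()['joints'].round(3))
c=get_calibration('wrist');im=get_image('wrist')
H=o+Rc@[-.0489,-.266,.167];T=o+Rc@[.0092,-.1722,.107]
print('expected handle',proj(c,[H]),'tumbler base',proj(c,[T]))
for k in('tumbler_center','door_right_handle','opening_right'):
    print(k,[(round(e['conf'],2),np.round(np.array(e['centre'])*[512,384],1).tolist()) for e in tip_of('wrist',k)][:3])
print('cam pos',(-c['R'].T@c['t']).round(3),c['R'].round(2).tolist(),c['vertical_fov'])
cv2.imwrite('pics/w1.png',cv2.resize(im[:,:,::-1],(768,576)))
E
```

```text
t: 5.3
position: [0.4071, -0.2323, 0.3673]
ee_rot: [0.257, 0.647, 0.664, 0.271]
force: [0.5, 0.2, 0.4]
finger_gap: 0.0881
[-1.155 -0.061  1.677  0.738  1.28  -2.882]
expected handle [[215.28676317 160.37515926]] tumbler base [[282.66473685 150.50749024]]
tumbler_center []
door_right_handle [(0.56, [214.0, 158.3])]
opening_right [(0.81, [279.9, 153.2])]
cam pos [ 0.258 -0.237  0.427] [[-0.03, 1.0, 0.01], [0.52, 0.01, 0.86], [0.86, 0.03, -0.52]] 60.24606925010907
```

View pics/w1.png

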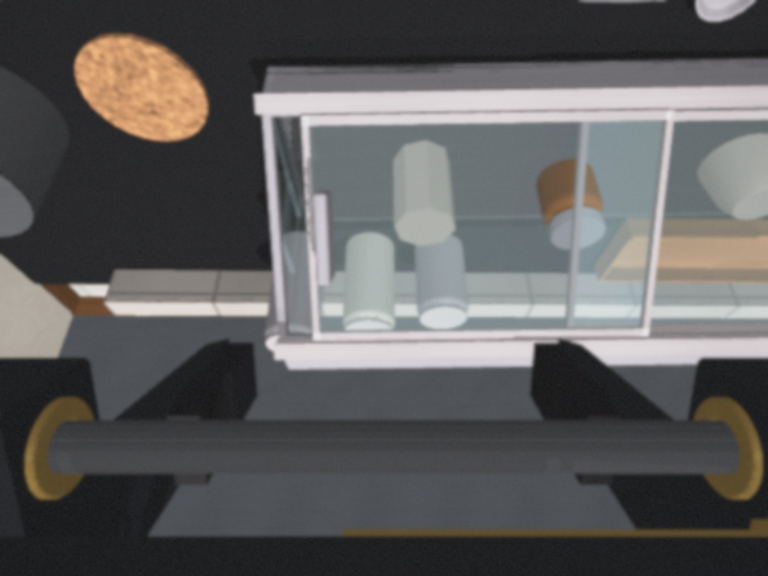

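The wrist view is upside-down. The handle is at (322,238), i.e. (215,159) in raw pixels, and the tumbler base is at (425,225), i.e. (283,150). Both match the predictions to about 1 px. Next I'll go to a standoff above the right fin.

```bash
cat >> h.py <<'E'
_d=np.load('case.npz');Rc=_d['Rc'];o=np.array([_d['v'][0],_d['v'][1],0])
def slope(u,n,y):
    "u along slope (mid .0742), n outwards from slope plane, case y -> world"
    n=n+.1096; return o+Rc@[(u-n)/2**.5,y,(u+n)/2**.5]
R45=toolR(Rc@[1,0,-1],Rc[:,1])
E
python3 - <<'E'
from h import *
plan(slope(.08,.11,-.266),R45)
E
```

```text
t 5.5 pos [ 0.407  -0.2304  0.3675] rot total [-0.023  0.003 -0.016] rows>= 0.2 | shift total(R1) [-1.286 -0.029  4.373] rows>= 5.5 | shift in R0 [-1.276  0.067  4.375]
```

```bash
python3 -m pendant '[[-0.1,0,0,0.4,0,0,0],[-0.1,0,0,0.7,0,0,0],[-0.1,0,0,0.75,0,0,0],[-0.1,-0.3,0,0.75,0,0,0],[-0.1,-0.3,0,0.7,0,0,0]]' >/dev/null
python3 -m pendant '[[-0.1,-0.4,0,0.6,-0.01,0,0],[-0.1,-0.3,0,0.5,-0.01,0,-0.01],[-0.1,0,0,0,0,0,0],[-0.1,0,0,0,0,0,0]]'
python3 - <<'E'
from h import *
print(get_state()['joints'].round(3))
plan(slope(.08,.11,-.266),R45)
plan(slope(.08,.031,-.266),R45)
im=get_image('wrist');c=get_calibration('wrist')
print(proj(c,[slope(.0835,.045,-.266),slope(.08,.063,-.266)]))
for k in('door_right_handle',):
    print(k,[(round(e['conf'],2),np.round(np.array(e['centre'])*[512,384],1).tolist()) for e in tip_of('wrist',k)][:3])
cv2.imwrite('pics/w2.png',cv2.resize(im[:,:,::-1],(768,576)))
E
```

```text
t: 6.25
position: [0.575, -0.2852, 0.224]
ee_rot: [0.254, 0.654, 0.662, 0.265]
force: [-0.5, -0.6, 0.5]
finger_gap: 0.0397
[-0.861  0.371  1.574  0.793  0.84  -2.883]
t 6.25 pos [ 0.575  -0.2852  0.224 ] rot total [-0.043  0.011 -0.032] rows>= 0.3 | shift total(R1) [-0.053 -0.342  0.002] rows>= 0.4 | shift in R0 [-0.062 -0.341  0.014]
t 6.25 pos [ 0.575  -0.2852  0.224 ] rot total [-0.043  0.011 -0.032] rows>= 0.3 | shift total(R1) [-0.053 -0.342  1.582] rows>= 1.9 | shift in R0 [-0.047 -0.288  1.593]
[[258.82466561 186.37806963]
 [258.08354064 187.14726997]]
door_right_handle [(0.88, [261.6, 184.2])]
```

View pics/w2.png

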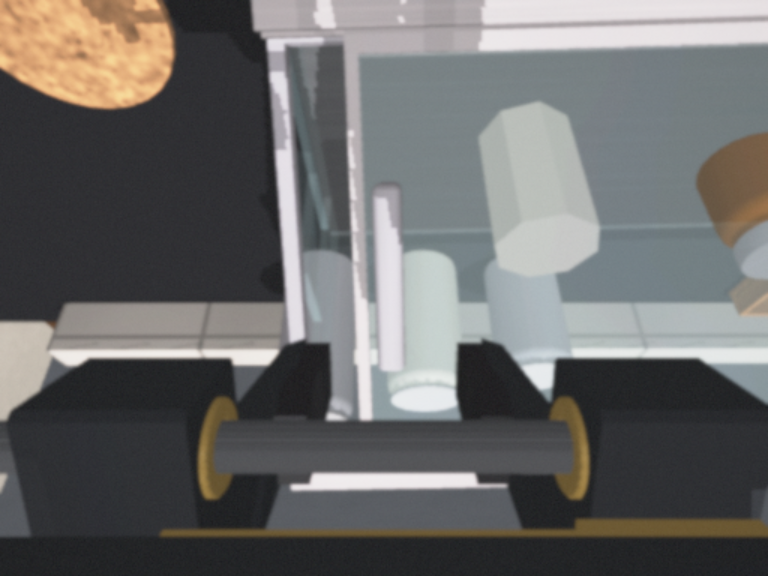

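The fin is centred between the finger tips in the view. I'll descend, grip it and slide the door.

```bash
python3 -m pendant '[[-0.1,0,-0.08,0.4,0,0,0],[-0.1,0,-0.08,0.4,0,0,0],[-0.1,0,-0.08,0.4,0,0,0],[-0.1,0,-0.05,0.38,0,0,0],[-0.1,0,0,0,0,0,0]]'
python3 -m pendant '[[-1,0,0,0,0,0,0],[-1,0,0,0,0,0,0],[-1,0,0,0,0,0,0],[-1,0,0,0,0,0,0],[-1,0,0,0,0,0,0]]' 15
python3 - <<'E'
from h import *
print(get_state()['joints'].round(3))
plan(slope(.08,.031,-.266+.26),R45)
E
```

```text
t: 6.77
position: [0.6248, -0.2823, 0.1638]
ee_rot: [0.249, 0.659, 0.661, 0.26]
force: [-0.3, 0.9, -1.2]
finger_gap: 0.0397
t: 7.18
position: [0.6244, -0.2841, 0.1662]
ee_rot: [0.251, 0.659, 0.66, 0.26]
force: [-6.3, -0.1, 5.2]
finger_gap: 0.0122
[-0.782  0.503  1.534  0.821  0.721 -2.884]
t 7.1833 pos [ 0.6244 -0.2841  0.1662] rot total [-0.06   0.02  -0.042] rows>= 0.5 | shift total(R1) [ 5.165 -0.224  0.064] rows>= 6.2 | shift in R0 [ 5.155e+00 -3.910e-01 -4.000e-03]
```

```bash
python3 -m pendant '[[-1,0.2,-0.015,-0.03,0,0,0],[-1,0.4,-0.03,0,0,0,0],[-1,0.4,-0.03,0,0,0,0],[-1,0.4,-0.03,0,0,0,0],[-1,0.4,-0.03,0,0,0,0]]'
python3 - <<'E'
from h import *
print(get_state()['joints'].round(3))
plan(slope(.08,.031,-.266+.26),R45)
E
```

```text
t: 7.6
position: [0.6204, -0.1945, 0.1662]
ee_rot: [0.254, 0.658, 0.659, 0.261]
force: [17.0, -1.2, 8.5]
finger_gap: 0.0118
[-0.653  0.438  1.665  0.857  0.588 -2.847]
t 7.6 pos [ 0.6204 -0.1945  0.1662] rot total [-0.051  0.025 -0.041] rows>= 0.4 | shift total(R1) [ 3.37  -0.219  0.069] rows>= 4.1 | shift in R0 [ 3.362 -0.325  0.015]
```

```bash
python3 -m pendant '[[-1,0.4,0.03,0,0,0,0],[-1,0.4,0,0,0,0,0],[-1,0.4,-0.01,0,0,0,0],[-1,0.4,-0.01,0,0,0,0],[-1,0.4,-0.01,0,0,0,0]]'
python3 -m pendant '[[-1,0.4,-0.01,0,0,0,0],[-1,0.4,-0.01,0,0,0,0],[-1,0.35,-0.01,0,0,0,0],[-1,0.2,0,0,0,0,0],[-1,0,0,0,0,0,0]]'
python3 - <<'E'
from h import *
print(get_state()['joints'].round(3))
plan(slope(.08,.031,-.266+.26),R45)
E
```

```text
t: 8.02
position: [0.6169, -0.0935, 0.166]
ee_rot: [0.252, 0.659, 0.66, 0.26]
force: [-18.6, -3.6, 16.0]
finger_gap: 0.0123
t: 8.43
position: [0.6159, -0.0291, 0.1658]
ee_rot: [0.255, 0.659, 0.659, 0.258]
force: [-20.5, -30.9, 10.5]
finger_gap: 0.0381
[-0.333  0.375  1.782  0.712  0.352 -2.499]
t 8.4333 pos [ 0.6159 -0.0291  0.1658] rot total [-0.054  0.031 -0.041] rows>= 0.5 | shift total(R1) [ 0.062 -0.245  0.032] rows>= 0.3 | shift in R0 [ 0.055 -0.246  0.041]
```

```bash
python3 -m pendant '[[0.1,-0.1,0,0,0,0,0],[0.1,-0.05,0,0,0,0,0],[0.1,0,0,0,0,0,0],[0.1,0,0,0,0,0,0]]'
python3 -m pendant '[[0.1,0,0,-0.4,0,0,0],[0.1,0,0,-0.6,0,0,0],[0.1,0,0,-0.8,0,0,0],[0.1,0,0,-0.8,0,0,0],[0.1,0,0,-0.6,0,0,0]]'
python3 - <<'E'
from h import *
s=get_state();print(s['joints'].round(3),s['force'])
im=get_image('top')
cv2.imwrite('pics/t2.png',cv2.resize(im[90:195,150:375,::-1],None,fx=3.55,fy=3.55,interpolation=cv2.INTER_CUBIC))
E
```

```text
t: 8.77
position: [0.6159, -0.0336, 0.1636]
ee_rot: [0.25, 0.659, 0.66, 0.26]
force: [-0.2, 0.2, 0.5]
finger_gap: 0.0484
t: 9.18
position: [0.5067, -0.0353, 0.2838]
ee_rot: [0.25, 0.659, 0.66, 0.26]
force: [0.9, 0.3, 1.3]
finger_gap: 0.0482
[-0.466  0.024  1.835  0.526  0.676 -2.351] [0.92543299 0.34218055 1.26556754]
```

View pics/t2.png

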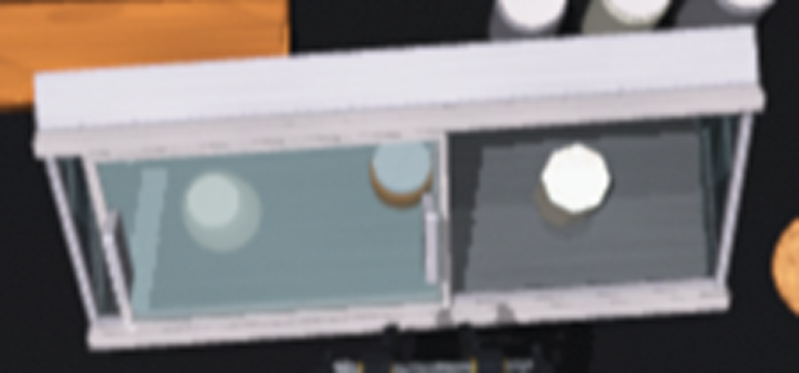

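The right door is fully open and the tumbler's octagonal base is clear at c1 (576,178). I'll flip the gripper half a turn, since joint 6 is near its limit, then measure the octagon from close up.

```bash
for i in 1; do :; done
python3 -m pendant '[[1,0,0,-0.5,0,0,0.1],[1,0,0,-0.3,0,0,0.154],[1,0,0,0,0,0,0.154],[1,0,0,0,0,0,0.154],[1,0,0,0,0,0,0.154]]' >/dev/null
python3 -m pendant '[[1,0,0,0,0,0,0.154],[1,0,0,0,0,0,0.154],[1,0,0,0,0,0,0.154],[1,0,0,0,0,0,0.154],[1,0,0,0,0,0,0.154]]' >/dev/null
python3 -m pendant '[[1,0,0,0,0,0,0.154],[1,0,0,0,0,0,0.154],[1,0,0,0,0,0,0.154],[1,0,0,0,0,0,0.154],[1,0,0,0,0,0,0.154]]' >/dev/null
python3 -m pendant '[[1,0,0,0,0,0,0.154],[1,0,0,0,0,0,0.154],[1,0,0,0,0,0,0.154],[1,0,0,0,0,0,0.154],[1,0,0,0,0,0,0.154]]' >/dev/null
python3 -m pendant '[[1,0,0,0,0,0,0.154],[1,0,0,0,0,0,0.154],[1,0,0,0,0,0,0.154],[1,0,0,0,0,0,0.154],[1,0,0,0,0,0,0.154]]' >/dev/null
python3 -m pendant '[[1,0,0,0,0,0,0.15],[1,0,0,0,0,0,0]]'
cat >> h.py <<'E'
R45f=R45@np.diag([-1,-1,1])
E
python3 - <<'E'
from h import *
s=get_state();print(s['joints'].round(3))
plan(slope(.08,.15,-.172),R45f)
E
```

```text
t: 11.48
position: [0.4816, -0.0361, 0.3113]
ee_rot: [-0.255, 0.673, -0.646, 0.254]
force: [-0.2, -0.2, -0.3]
finger_gap: 0.0878
[-0.507 -0.057  1.825  0.505  0.775  0.768]
t 11.4833 pos [ 0.4816 -0.0361  0.3113] rot total [ 0.062 -0.017  0.006] rows>= 0.4 | shift total(R1) [3.228 0.401 1.613] rows>= 4.4 | shift in R0 [3.205 0.336 1.672]
```

```bash
python3 -m pendant '[[1,0.3,0.1,0,0.06,-0.017,0.006],[1,0.6,0.1,0.3,0,0,0],[1,0.7,0.1,0.4,0,0,0],[1,0.7,0.1,0.4,0,0,0],[1,0.6,0,0.3,0,0,0]]' >/dev/null
python3 -m pendant '[[1,0.33,0,0.2,0,0,0],[1,0,0,0,0,0,0],[1,0,0,0,0,0,0],[1,0,0,0,0,0,0]]'
cat > meas.py <<'E'
from h import *
from scipy.optimize import minimize
def octa(p,z,rad=.0325):
    a=p[2]+np.pi/8+np.arange(8)*np.pi/4; return np.c_[p[0]+rad*np.cos(a),p[1]+rad*np.sin(a),np.full(8,z)]
def fit(cam,c,im,p0,thr,zs=(.107,)):
    S=8
    g=cv2.cvtColor(im,cv2.COLOR_RGB2GRAY)
    pts=np.vstack([octa(p0,z) for z in zs]);q=proj(c,pts).mean(0).astype(int)
    x0,y0=q-45; crop=g[y0:y0+90,x0:x0+90]
    m=(cv2.resize(cv2.GaussianBlur(crop,(3,3),0),None,fx=S,fy=S,interpolation=cv2.INTER_CUBIC)>thr)
    def mk(p):
        P=np.vstack([octa(p,z) for z in zs]); r=np.zeros(m.shape,np.uint8)
        h=cv2.convexHull(((proj(c,P)-[x0,y0]+.5)*S).astype(np.int32)); cv2.fillPoly(r,[h],1); return r>0
    f=lambda p:1-(mk(p)&m).sum()/(mk(p)|m).sum()
    out=[]
    for y in np.radians([-15,-5,5,15]):
        r=minimize(f,[p0[0],p0[1],y],method='Nelder-Mead',options=dict(initial_simplex=[[p0[0],p0[1],y],[p0[0]+.004,p0[1],y],[p0[0],p0[1]+.004,y],[p0[0],p0[1],y+.15]]))
        out.append((round(r.fun,4),r.x.round(4),round(np.degrees(r.x[2]),1)))
    print(cam,sorted(out,key=lambda a:a[0])[:3]); return crop
E
python3 - <<'E'
from meas import *
s=get_state();print(s['joints'].round(3))
c=get_calibration('wrist');im=get_image('wrist')
print('exp',proj(c,[[.667,-.1903,.107]]),'cam',(-c['R'].T@c['t']).round(3))
cv2.imwrite('pics/w3.png',cv2.resize(im[:,:,::-1],(768,576)))
t=get_image('top');ct=get_calibration('top')
g=cv2.cvtColor(t,cv2.COLOR_RGB2GRAY);q=proj(ct,[[.667,-.1903,.107]])[0].astype(int);print(q,g[q[1]-12:q[1]+17:2,q[0]-14:q[0]+14:2])
fit('top',ct,t,[.667,-.1903],170)
E
```

```text
t: 12.23
position: [0.5304, -0.1951, 0.2419]
ee_rot: [-0.275, 0.669, -0.638, 0.265]
force: [-1.4, 0.5, 0.3]
finger_gap: 0.0881
[-0.812  0.209  1.779  0.859  0.779  0.193]
exp [[262.58002666 166.60245762]] cam [ 0.475 -0.197  0.393]
[311 140] [[ 58  58  58  61  63  63  62  62  62  62  61  77  80  79]
 [ 81  82  82  95  98  97 106 134 146 103  96 100 101 101]
 [102 103 102 101 120 177 226 243 245 216 148 100  98  98]
 [100 101 101  99 206 246 245 245 246 243 242 178  94  97]
 [103 101 100 128 244 245 248 246 247 246 246 244 102  97]
 [100 100  98 213 249 248 249 249 249 249 249 248 133  97]
 [102 102 101 235 250 249 249 249 249 249 249 251 178  92]
 [101 101 104 168 249 249 249 249 249 249 249 250 125  92]
 [100 102 110 123 245 248 249 249 248 249 249 233  71  99]
 [102 102 109 110 189 244 249 248 249 248 249 145  98 108]
 [110 109 104 111 112 138 207 242 237 190 132  92 111 110]
 [112 112 111 112 112 112 112 123 110  89  98 113 112 111]
 [111 112 112 103 107 112 105 100 100  99 109 112 112 111]
 [112 112 111 106 101 102 102 102 102 105 114 113 112 112]
 [112 113 112 112 109 105 102 105 107 110 111 111 110 111]]Traceback (most recent call last):
  File "<stdin>", line 8, in <module>
  File "meas.py", line 8, in fit
    pts=np.vstack([octa(p0,z) for z in zs]);q=proj(c,pts).mean(0).astype(int)
                   ~~~~^^^^^^
  File "meas.py", line 4, in octa
    a=p[2]+np.pi/8+np.arange(8)*np.pi/4; return np.c_[p[0]+rad*np.cos(a),p[1]+rad*np.sin(a),np.full(8,z)]
      ~^^^
IndexError: list index out of range
```

View pics/w3.png

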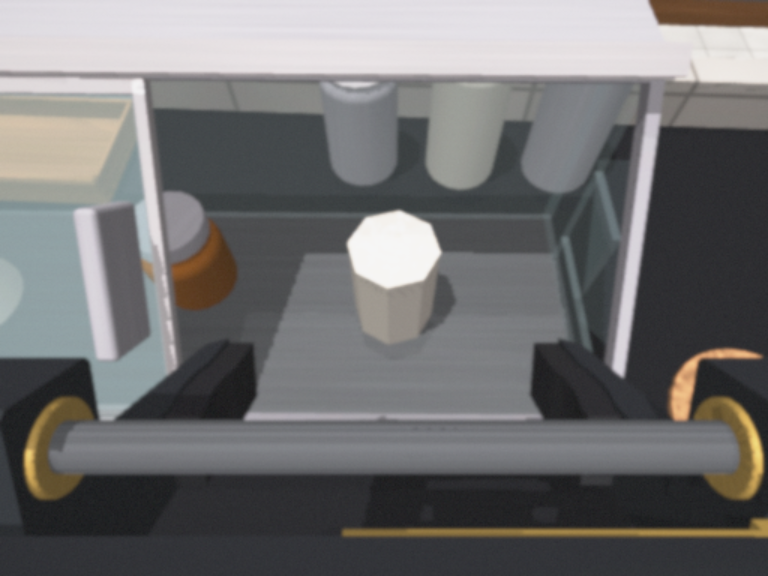

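The base octagon is bright at (394,250) in the view, and clear of the walls and jar. Next I'll fit its yaw.

```bash
sed -i 's/octa(p0,z) for z in zs\]);q/octa([*p0,0],z) for z in zs]);q/' meas.py; python3 - <<'E'
from meas import *
c=get_calibration('wrist');im=get_image('wrist')
fit('wrist',c,im,[.667,-.1903],215)
t=get_image('top');ct=get_calibration('top')
fit('top',ct,t,[.667,-.1903],175)
E
```

```text
wrist [(np.float64(0.0188), array([ 0.6692, -0.1894, -0.4661]), np.float64(-26.7)), (np.float64(0.0192), array([ 0.6691, -0.1896,  0.3064]), np.float64(17.6)), (np.float64(0.0192), array([ 0.6691, -0.1897,  0.3058]), np.float64(17.5))]
top [(np.float64(0.9142), array([ 0.6702, -0.189 ,  0.2073]), np.float64(11.9)), (np.float64(0.9143), array([ 0.67  , -0.1892, -0.3504]), np.float64(-20.1)), (np.float64(0.9148), array([ 0.6699, -0.1896,  0.0753]), np.float64(4.3))]
```

```bash
cat >> h.py <<'E'
def tilt(head,pitch,flip=False):
    "tool z: heading (deg), pitch below horizontal 45 -> fwd down; 90 vertical; 135 back-down. jaws horizontal"
    h,p=np.radians([head,pitch]); z=[np.cos(p)*np.cos(h),np.cos(p)*np.sin(h),-np.sin(p)]
    x=np.array([-np.sin(h),np.cos(h),0]); return toolR(z,-x if flip else x)
E
python3 - <<'E'
from h import *
R=tilt(18,45,True); G=np.array([.669,-.1895,.085]); z=R[:,2]
plan(G+z*(.019-.16),R); plan(G+z*.019,R)
p=Rc.T@(G-z*.09-o);print('body centre at case',p)
E
```

```text
t 12.4333 pos [ 0.5305 -0.1951  0.2425] rot total [ 0.001 -0.246 -0.238] rows>= 2.2 | shift total(R1) [0.749 0.34  1.294] rows>= 1.8 | shift in R0 [0.538 0.218 1.419]
t 12.4333 pos [ 0.5305 -0.1951  0.2425] rot total [ 0.001 -0.246 -0.238] rows>= 2.2 | shift total(R1) [0.749 0.34  4.494] rows>= 5.5 | shift in R0 [-0.073  0.272  4.56 ]
body centre at case [-0.05009535 -0.18870711  0.14863961]
```

```bash
python3 -m pendant '[[1,0,0,0,0,-0.082,-0.08],[1,0,0,0,0,-0.082,-0.08],[1,0.2,0.1,0.3,0,-0.082,-0.078],[1,0.3,0.1,0.5,0,0,0],[1,0.25,0.14,0.45,0,0,0]]' >/dev/null
python3 -m pendant '[[1,0,0,0,0,0,0],[1,0,0,0,0,0,0]]'
python3 - <<'E'
from h import *
s=get_state();print(s['joints'].round(3))
R=tilt(18,45,True); G=np.array([.669,-.1895,.085]); z=R[:,2]
plan(G+z*.019,R)
from meas import fit
fit('wrist',get_calibration('wrist'),get_image('wrist'),[.669,-.19],215)
E
```

```text
t: 13.02
position: [0.5719, -0.222, 0.1851]
ee_rot: [-0.31, 0.747, -0.544, 0.223]
force: [-0.4, 0.3, 0.4]
finger_gap: 0.0882
[-0.843  0.417  1.655  0.927  0.943 -0.108]
t 13.0167 pos [ 0.5719 -0.222   0.1851] rot total [ 0.003  0.003 -0.004] rows>= 0.0 | shift total(R1) [-0.017 -0.032  3.245] rows>= 3.9 | shift in R0 [-0.011 -0.039  3.245]
wrist [(np.float64(0.0067), array([ 0.6693, -0.1895,  0.3094]), np.float64(17.7)), (np.float64(0.0067), array([ 0.6692, -0.1895,  0.3074]), np.float64(17.6)), (np.float64(0.0067), array([ 0.6692, -0.1895,  0.3085]), np.float64(17.7))]
```

```bash
python3 -m pendant '[[1,0,0,0.3,0,0,0],[1,0,0,0.45,0,0,0],[1,0,-0.03,0.45,0,0,0],[1,0,0,0.45,0,0,0],[1,0,0,0.45,0,0,0]]'
python3 -m pendant '[[1,0,0,0.4,0,0,0],[1,0,0,0.35,0,0,0],[1,0,0,0.25,0,0,0],[1,0,0,0.15,0,0,0],[1,0,0,0,0,0,0]]'
python3 - <<'E'
from h import *
R=tilt(18,45,True); G=np.array([.669,-.1895,.085]); z=R[:,2]
plan(G+z*.019,R)
E
```

```text
t: 13.48
position: [0.644, -0.1988, 0.1139]
ee_rot: [-0.309, 0.747, -0.543, 0.225]
force: [-0.1, -0.5, -0.4]
finger_gap: 0.0883
t: 13.9
position: [0.6824, -0.1863, 0.0717]
ee_rot: [-0.31, 0.747, -0.544, 0.224]
force: [-0.6, 0.4, -0.6]
finger_gap: 0.0881
t 13.9 pos [ 0.6824 -0.1863  0.0717] rot total [ 0.001  0.001 -0.002] rows>= 0.0 | shift total(R1) [-0.021  0.006 -0.002] rows>= 0.0 | shift in R0 [-0.021  0.006 -0.002]
```

Exactly in place. I'll close, lift slightly and check.

```bash
python3 -m pendant '[[-1,0,0,0,0,0,0],[-1,0,0,0,0,0,0],[-1,0,0,0,0,0,0],[-1,0,0,0,0,0,0],[-1,0,0,0,0,0,0]]' 30
python3 -m pendant '[[-1,0,0.04,-0.04,0,0,0],[-1,0,0.06,-0.06,0,0,0],[-1,0,0,0,0,0,0]]'
```

```text
t: 14.32
position: [0.682, -0.1869, 0.0721]
ee_rot: [-0.31, 0.747, -0.544, 0.224]
force: [-1.4, 1.9, 3.4]
finger_gap: 0.0598
t: 14.57
position: [0.6752, -0.1895, 0.0721]
ee_rot: [-0.309, 0.747, -0.544, 0.225]
force: [-1.3, 2.1, 6.4]
finger_gap: 0.0599
```

```bash
python3 -m pendant '[[-1,0,-0.05,-0.05,0,0,0],[-1,0,-0.1,-0.1,0,0,0],[-1,0,-0.1,-0.1,0,0,0],[-1,0,-0.1,-0.1,0,0,0],[-1,0,0,0,0,0,0]]'
python3 -m pendant '[[-1,0,0,-0.2,0,0,0],[-1,0,0,-0.35,0,0,0],[-1,0,0,-0.4,0,0,0],[-1,0,0,-0.4,0,0,0],[-1,0,0,-0.4,0,0,0]]'
python3 -m pendant '[[-1,0,0,-0.4,0,0,0],[-1,0,0,-0.4,0,0,0],[-1,0,0,-0.4,0,0,0],[-1,0,0,-0.4,0,0,0],[-1,0,0,-0.4,0,0,0]]'
python3 - <<'E'
from h import *
s=get_state();print(s['joints'].round(3))
plan([.42,-.05,.27],tilt(0,45,True))
im=get_image('wrist');cv2.imwrite('pics/w4.png',im[:,:,::-1])
E
```

```text
t: 14.98
position: [0.6759, -0.1894, 0.098]
ee_rot: [-0.309, 0.747, -0.544, 0.225]
force: [0.8, -0.5, -1.8]
finger_gap: 0.0599
t: 15.4
position: [0.6155, -0.2083, 0.1588]
ee_rot: [-0.309, 0.747, -0.544, 0.224]
force: [-0.4, -0.6, -2.6]
finger_gap: 0.0597
t: 15.82
position: [0.5482, -0.23, 0.2297]
ee_rot: [-0.309, 0.747, -0.544, 0.224]
force: [-0.0, -0.1, -1.7]
finger_gap: 0.0598
[-0.892  0.335  1.632  0.87   1.041 -0.043]
t 15.8167 pos [ 0.5482 -0.23    0.2297] rot total [0.003 0.283 0.28 ] rows>= 2.6 | shift total(R1) [-3.601  1.244 -2.383] rows>= 5.4 | shift in R0 [-4.217  0.382 -1.506]
```

View pics/w4.png

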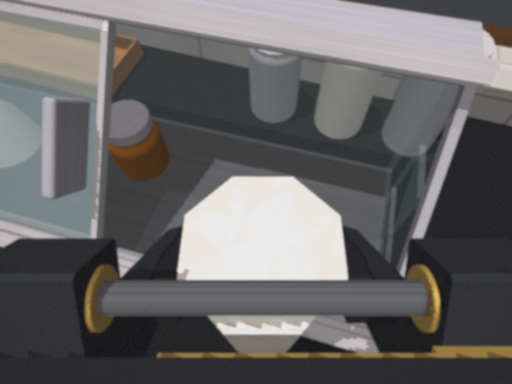

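The tumbler is held firmly in the jaws, with its base octagon centred at about (262,255). Before choosing the regrasp poses I'll fit the arm's kinematics from the logged readings so I can check reach and joint limits.

```bash
cat > kin.py <<'E'
from h import *
from scipy.optimize import least_squares as ls
D=np.array([[1.134,.381,1.297,0,1.464,-.215,.1209,.5363,.2381],[-.001,-.22,1.851,.046,.725,-1.634,.4039,.1248,.3537],[-1.155,-.061,1.677,.738,1.28,-2.882,.407,-.2304,.3675],[-.861,.371,1.574,.793,.84,-2.883,.575,-.2852,.224],[-.782,.503,1.534,.821,.721,-2.884,.6244,-.2841,.1662],[-.653,.438,1.665,.857,.588,-2.847,.6204,-.1945,.1662],[-.333,.375,1.782,.712,.352,-2.499,.6159,-.0291,.1658],[-.466,.024,1.835,.526,.676,-2.351,.5067,-.0353,.2838],[-.507,-.057,1.825,.505,.775,.768,.4816,-.0361,.3113],[-.812,.209,1.779,.859,.779,.193,.5304,-.1951,.2419],[-.843,.417,1.655,.927,.943,-.108,.5719,-.222,.1851],[-.892,.335,1.632,.87,1.041,-.043,.5482,-.23,.2297]])
Q6=Rn.from_quat([[.747,-.544,.224,-.309]])[0]
def fk(p,q,s4=1):
    d1,a1,e,A,ao,B,a3,L,a6=p
    q1,q2,q3,q4,q5,q6=q;th=q2+q3
    R1=Rn.from_euler('z',q1);R2=R1*Rn.from_euler('y',q2);R3=R1*Rn.from_euler('y',th)
    R5=R3*Rn.from_euler('z',s4*q4)*Rn.from_euler('y',q5)
    R=R5*Rn.from_euler('z',q6)
    wc=R1.apply([a1,e,d1])+R2.apply([ao,0,A])+R3.apply([a3,0,B])
    return wc+R5.apply([a6,0,L]),R,wc
def fitk():
    best=None
    for s4 in(1,-1):
        r=ls(lambda p:np.ravel([fk(p,d[:6],s4)[0]-d[6:] for d in D]),[.3,0,0,.35,0,.35,0,.25,0],x_scale=.1)
        if best is None or r.cost<best[0].cost: best=(r,s4)
    return best
E
python3 - <<'E'
from kin import *
r,s4=fitk();print(s4,r.x.round(4),'max err',abs(r.fun).max())
for d,q in((D[0],[.781,.6245,0,0]),(D[-1],[.747,-.544,.224,-.309])):
    Rm=Rn.from_quat(q);R=fk(r.x,d[:6],s4)[1];print((R.inv()*Rm).as_matrix().round(2).tolist())
np.savez('kin.npz',p=r.x,s4=s4)
E
```

```text
1 [ 1.296e-01 -6.000e-04  1.174e-01  5.372e-01  0.000e+00  3.503e-01
  1.022e-01  2.508e-01 -3.000e-04] max err 0.000992136732302057
[[-1.0, -0.0, -0.0], [0.0, -1.0, -0.0], [-0.0, -0.0, 1.0]]
[[-1.0, -0.0, -0.0], [0.0, -1.0, -0.0], [-0.0, -0.0, 1.0]]
```

```bash
cat >> kin.py <<'E'
_k=np.load('kin.npz');P=_k['p'];Z=Rn.from_euler('z',np.pi)
lo=np.array([-3.11,-.89,.22,-1.42,.17,-2.88])+.06;hi=np.array([3.11,2.33,2.48,4.56,2.85,2.88])-.06
def ik(pos,Rt,q0):
    Rt=Rn.from_matrix(Rt)
    def f(q):
        p,R,_=fk(P,q);return np.r_[(p-pos)*10,((R*Z).inv()*Rt).as_rotvec()]
    return ls(f,np.clip(q0,lo+.01,hi-.01),bounds=(lo,hi))
def best(pos,Rt,seeds):
    rs=[ik(pos,Rt,s) for s in seeds];ok=[(np.linalg.norm(r.x-s),r) for r,s in zip(rs,seeds) if r.cost<1e-6]
    return min(ok,key=lambda a:a[0])[1].x if ok else None
E
python3 - <<'E'
from kin import *
np.random.seed(0)
def show(n,pos,R):
    seeds=[[.5,.2,1.6,.3,1,-1.5],[.5,.8,1.4,.0,2,-1.5],[0,.3,1.8,1,1,-.5],[0,.3,1.8,-1,1,-2],[.8,.3,2.,0,.6,-1.5]]
    q=best(pos,R,seeds);print(n,None if q is None else q.round(2), None if q is None else fk(P,q)[2].round(2))
C=np.array([.345,.275,.034])
for h in(-30,-15,0,20,40):
    hv=np.array([np.cos(np.radians(h)),np.sin(np.radians(h)),0])
    R=tilt(h,45);show(f'lay {h}',C-.0255*hv+.019*R[:,2],R)
    R=tilt(h,135);show(f'regr {h}',C+.0255*hv+.019*R[:,2],R)
K=np.array([.341,-.288,.081])
for h in(-60,-30,0,30):
    R=tilt(h,45);show(f'place {h}',K+.019*R[:,2],R)
    R=tilt(h,135,True);show(f'place135f {h}',K+.019*R[:,2],R)
    R=tilt(h,135);show(f'place135u {h}',K+.019*R[:,2],R)
E
```

```text
lay -30 [ 0.83  0.65  2.02 -1.31  0.8   0.9 ] [0.18 0.37 0.2 ]
regr -30 [ 0.12  0.75  1.65  0.44  1.44 -1.15] [0.51 0.18 0.2 ]
lay -15 None None
regr -15 [ 0.2   0.78  1.55  0.32  1.55 -1.24] [0.53 0.23 0.2 ]
lay 0 None None
regr 0 [ 0.28  0.81  1.46  0.2   1.64 -1.36] [0.53 0.27 0.2 ]
lay 20 None None
regr 20 [ 0.39  0.83  1.39  0.03  1.7  -1.54] [0.52 0.34 0.2 ]
lay 40 None None
regr 40 [ 0.49  0.84  1.37 -0.15  1.71 -1.74] [0.49 0.4  0.2 ]
place -60 None None
place135f -60 [-0.99  0.74  1.44  0.04  1.75  1.62] [ 0.42 -0.43  0.25]
place135u -60 [-0.99  0.74  1.44  0.04  1.75 -1.52] [ 0.42 -0.43  0.25]
place -30 None None
place135f -30 [-0.85  0.74  1.42 -0.23  1.73  1.3 ] [ 0.48 -0.37  0.25]
place135u -30 [-0.85  0.74  1.42 -0.23  1.73 -1.84] [ 0.48 -0.37  0.25]
place 0 None None
place135f 0 [-0.72  0.71  1.5  -0.49  1.57  1.01] [ 0.5  -0.29  0.25]
place135u 0 [-0.72  0.71  1.5  -0.49  1.57 -2.13] [ 0.5  -0.29  0.25]
place 30 None None
place135f 30 [-0.63  0.65  1.67 -0.74  1.3   0.8 ] [ 0.48 -0.21  0.25]
place135u 30 [-0.63  0.65  1.67 -0.74  1.3  -2.34] [ 0.48 -0.21  0.25]
```

```bash
cat > sweep.py <<'E'
from kin import *
seeds=[[a,.4,1.7,b,1.2,c] for a in(-.6,0.2,.9) for b in(-.8,0.5) for c in(-1.5,0,1.5)]
def any_ik(pos,psi,p):
    out=[]
    for fl in(False,True):
        R=tilt(psi,p,fl)
        for s in seeds:
            r=ik(pos+.019*R[:,2],R,s)
            if r.cost<1e-6: out.append((fl,r.x));break
    return out
E
python3 - <<'E'
from sweep import *
import itertools
C=np.array([.355,.275,.034])
for psi in range(-180,180,30):
    hv=np.array([np.cos(np.radians(psi)),np.sin(np.radians(psi)),0])
    for p in(45,60,75):
        o_=any_ik(C-.0255*hv,psi,p)
        print(psi,p,[(f,q.round(2).tolist()) for f,q in o_])
E
```

```text
-180 45 [(False, [0.27, 0.82, 1.44, 0.19, 1.65, 1.78]), (True, [0.27, 0.82, 1.44, 0.19, 1.65, -1.36])]
-180 60 [(False, [0.3, 0.71, 1.55, 0.15, 1.39, 1.8]), (True, [0.3, 0.71, 1.55, 0.15, 1.39, -1.34])]
-180 75 [(False, [0.33, 0.62, 1.68, 0.09, 1.1, 1.85]), (True, [0.33, 0.62, 1.68, 0.09, 1.1, -1.29])]
-150 45 [(False, [0.43, 0.85, 1.35, -0.06, 1.73, 1.5]), (True, [0.43, 0.85, 1.35, -0.06, 1.73, -1.64])]
-150 60 [(False, [0.43, 0.74, 1.48, -0.05, 1.44, 1.49]), (True, [0.43, 0.74, 1.48, -0.05, 1.44, -1.65])]
-150 75 [(False, [0.42, 0.64, 1.63, -0.03, 1.13, 1.48]), (True, [0.42, 0.64, 1.63, -0.03, 1.13, -1.66])]
-120 45 [(False, [0.59, 0.84, 1.38, -0.32, 1.65, 1.2]), (True, [0.59, 0.84, 1.38, -0.32, 1.65, -1.94])]
-120 60 [(False, [0.55, 0.73, 1.51, -0.25, 1.38, 1.18]), (True, [0.55, 0.73, 1.51, -0.25, 1.38, -1.97])]
-120 75 [(False, [0.5, 0.63, 1.65, -0.15, 1.09, 1.11]), (True, [0.5, 0.63, 1.65, -0.15, 1.09, -2.04])]
-90 45 [(False, [0.72, 0.79, 1.52, -0.57, 1.44, 0.97]), (True, [0.72, 0.79, 1.52, -0.57, 1.44, -2.17])]
-90 60 [(False, [0.65, 0.69, 1.61, -0.44, 1.21, 0.88]), (True, [0.
[... 1503 characters left out ...]
e, [0.05, 0.54, 2.08, 0.89, 0.7, -0.7])]
90 75 [(True, [0.19, 0.5, 2.0, 0.44, 0.63, -0.16])]
120 45 [(False, [-0.01, 0.68, 1.87, 0.72, 1.17, 2.11]), (True, [-0.01, 0.68, 1.87, 0.72, 1.17, -1.03])]
120 60 [(False, [0.08, 0.6, 1.88, 0.57, 0.99, 2.3]), (True, [0.08, 0.6, 1.88, 0.57, 0.99, -0.84])]
120 75 [(False, [0.2, 0.54, 1.88, 0.34, 0.83, 2.57]), (True, [0.2, 0.54, 1.88, 0.34, 0.83, -0.57])]
150 45 [(False, [0.12, 0.75, 1.62, 0.44, 1.45, 2.0]), (True, [0.12, 0.75, 1.62, 0.44, 1.45, -1.14])]
150 60 [(False, [0.18, 0.66, 1.69, 0.35, 1.23, 2.08]), (True, [0.18, 0.66, 1.69, 0.35, 1.23, -1.06])]
150 75 [(False, [0.25, 0.59, 1.77, 0.22, 0.99, 2.21]), (True, [0.25, 0.59, 1.77, 0.22, 0.99, -0.93])]
```

```bash
cat >> kin.py <<'E'
def path(q,wps,n=8):
    """follow tool waypoints [(pos,R)] from joints q by continuation; report joints and worst"""
    p0,R0,_=fk(P,q);R0=R0*Z
    for pos,Rm in wps:
        R1=Rn.from_matrix(Rm);dv=(R0.inv()*R1).as_rotvec();bad=0;jump=0
        for t in np.linspace(0,1,n+1)[1:]:
            r=ik(p0+t*(np.array(pos)-p0),(R0*Rn.from_rotvec(dv*t)).as_matrix(),q)
            bad=max(bad,r.cost);jump=max(jump,abs(r.x-q).max());q=r.x
        p0,R0=np.array(pos),R1
        print(np.round(pos,3),'q',q.round(2),'cost %.1e jump %.2f'%(bad,jump))
    return q
E
python3 - <<'E'
from kin import *
s=get_state();q=np.array(s['joints'])
c=get_calibration('top');print('stem',onplane(c,[[107.4,213.3]],.09).round(3))
from h import *
R0=tilt(18,45,True);Ra=tilt(54,45,True);Rb=tilt(90,45,True);
def roll(a): return Rb@Rn.from_euler('z',a,degrees=True).as_matrix()
for W in([.42,-.05,.32],[.40,.05,.32],[.45,.0,.34]):
    print('W',W)
    try: path(q,[([.50,-.24,.28],R0),(W,R0),(W,Ra),(W,Rb),(W,roll(90)),(W,roll(180)),([.355,.263,.16],roll(180)),([.355,.263,.0206],roll(180))])
    except Exception as e: print(e)
E
```

```text
stem [[0.429 0.54  0.09 ]]
W [0.42, -0.05, 0.32]
[ 0.5  -0.24  0.28] q [-0.99  0.23  1.63  0.83  1.19 -0.02] cost 5.2e-22 jump 0.02
[ 0.42 -0.05  0.32] q [-0.84 -0.15  1.9   0.79  1.15  0.17] cost 4.1e-25 jump 0.05
[ 0.42 -0.05  0.32] q [-0.87  0.05  1.72  0.76  1.6  -0.31] cost 2.3e-19 jump 0.08
[ 0.42 -0.05  0.32] q [-0.74  0.25  1.47  0.59  1.95 -0.67] cost 2.9e-22 jump 0.05
[ 0.42 -0.05  0.32] q [-0.74  0.25  1.47  0.59  1.95  0.9 ] cost 1.4e-17 jump 0.20
[ 0.42 -0.05  0.32] q [-0.74  0.25  1.47  0.59  1.95  2.47] cost 1.6e-19 jump 0.20
[0.355 0.263 0.16 ] q [-0.09  0.28  2.01  0.89  1.14  2.54] cost 9.3e-20 jump 0.11
[0.355 0.263 0.021] q [-0.09  0.64  2.15  1.16  0.88  2.04] cost 6.7e-26 jump 0.07
W [0.4, 0.05, 0.32]
[ 0.5  -0.24  0.28] q [-0.99  0.23  1.63  0.83  1.19 -0.02] cost 5.2e-22 jump 0.02
[0.4  0.05 0.32] q [-0.55 -0.25  1.97  0.71  0.98  0.43] cost 2.9e-20 jump 0.12
[0.4  0.05 0.32] q [-0.69 -0.07  1.83  0.79  1.48 -0.18] cost 5.9e-18 jump 0.11
[0.4  0.05 0.32] q [-0.59  0.14  1.61  0.65  1.83 -0.56] cost 1.9e-22 jump 0.05
[0.4  0.05 0.32] q [-0.59  0.14  1.61  0.65 
[... 250 characters left out ...]
8  2.04] cost 6.4e-26 jump 0.07
W [0.45, 0.0, 0.34]
[ 0.5  -0.24  0.28] q [-0.99  0.23  1.63  0.83  1.19 -0.02] cost 5.2e-22 jump 0.02
[0.45 0.   0.34] q [-0.61 -0.14  1.83  0.72  1.04  0.4 ] cost 3.4e-21 jump 0.09
[0.45 0.   0.34] q [-0.71  0.04  1.67  0.78  1.53 -0.16] cost 1.3e-19 jump 0.09
[0.45 0.   0.34] q [-0.62  0.24  1.42  0.66  1.92 -0.53] cost 1.4e-21 jump 0.05
[0.45 0.   0.34] q [-0.62  0.24  1.42  0.66  1.92  1.04] cost 5.9e-18 jump 0.20
[0.45 0.   0.34] q [-0.62  0.24  1.42  0.66  1.92  2.61] cost 8.4e-17 jump 0.20
[0.355 0.263 0.16 ] q [-0.09  0.28  2.01  0.89  1.14  2.54] cost 1.2e-19 jump 0.11
[0.355 0.263 0.021] q [-0.09  0.64  2.15  1.16  0.88  2.04] cost 6.5e-26 jump 0.07
```

```bash
python3 -m pendant '[[-1,0,0,-0.4,0,0,0],[-1,0,0,-0.5,0,0,0],[-1,-0.15,0,-0.5,0,0,0],[-1,-0.3,-0.05,-0.3,0,0,0],[-1,-0.45,-0.05,-0.1,0,0,0]]' >/dev/null
python3 -m pendant '[[-1,-0.55,-0.05,-0.1,0,0,0],[-1,-0.6,-0.05,-0.1,0,0,0],[-1,-0.6,-0.05,-0.1,0,0,0],[-1,-0.6,-0.05,-0.1,0,0,0],[-1,-0.5,0,0,0,0,0]]' >/dev/null
python3 -m pendant '[[-1,-0.32,0,0,0,0,0],[-1,-0.15,0,0,0,0,0],[-1,0,0,0,0,0,0],[-1,0,0,0,0,-0.06,-0.06],[-1,0,0,0,0,-0.1,-0.1]]'
python3 -m pendant '[[-1,0,0,0,0,-0.11,-0.11],[-1,0,0,0,0,-0.11,-0.11],[-1,0,0,0,0,-0.11,-0.11],[-1,0,0,0,0,-0.11,-0.11],[-1,0,0,0,0,-0.11,-0.11]]' >/dev/null
python3 -m pendant '[[-1,0,0,0,0,-0.11,-0.11],[-1,0,0,0,0,-0.11,-0.11],[-1,0,0,0,0,-0.11,-0.11],[-1,0,0,0,0,-0.091,-0.091],[-1,0,0,0,0,0,0]]'
python3 - <<'E'
from h import *
s=get_state();print(s['joints'].round(3),s['force'])
plan([.42,-.05,.32],tilt(90,45,True))
E
```

```text
t: 17.12
position: [0.421, -0.0501, 0.318]
ee_rot: [-0.329, 0.793, -0.474, 0.196]
force: [0.3, -0.2, -2.3]
finger_gap: 0.0598
t: 17.95
position: [0.4228, -0.0517, 0.3167]
ee_rot: [-0.384, 0.924, 0.0, -0.001]
force: [-0.1, -0.2, -2.8]
finger_gap: 0.0598
[-0.742  0.256  1.471  0.593  1.944 -0.674] [-0.09241827 -0.17131732 -2.81698   ]
t 17.95 pos [ 0.4228 -0.0517  0.3167] rot total [-0.003  0.003 -0.001] rows>= 0.0 | shift total(R1) [-0.056 -0.07  -0.022] rows>= 0.1 | shift in R0 [-0.056 -0.07  -0.022]
```

Perfect tracking. Next comes the half roll about the tool axis (+180°), which lays the tumbler horizontal with its mouth toward +y.

```bash
python3 -m pendant '[[-1,0,0,0,0,0,0.08],[-1,0,0,0,0,0,0.13],[-1,0,0,0,0,0,0.155],[-1,0,0,0,0,0,0.155],[-1,0,0,0,0,0,0.155]]' >/dev/null
python3 -m pendant '[[-1,0,0,0,0,0,0.155],[-1,0,0,0,0,0,0.155],[-1,0,0,0,0,0,0.155],[-1,0,0,0,0,0,0.155],[-1,0,0,0,0,0,0.155]]' >/dev/null
python3 -m pendant '[[-1,0,0,0,0,0,0.155],[-1,0,0,0,0,0,0.155],[-1,0,0,0,0,0,0.155],[-1,0,0,0,0,0,0.155],[-1,0,0,0,0,0,0.155]]' >/dev/null
python3 -m pendant '[[-1,0,0,0,0,0,0.155],[-1,0,0,0,0,0,0.155],[-1,0,0,0,0,0,0.155],[-1,0,0,0,0,0,0.155],[-1,0,0,0,0,0,0.155]]' >/dev/null
python3 -m pendant '[[-1,0,0,0,0,0,0.155],[-1,0,0,0,0,0,0.155],[-1,0,0,0,0,0,0.155],[-1,0,0,0,0,0,0.155],[-1,0,0,0,0,0,0.155]]' >/dev/null
python3 -m pendant '[[-1,0,0,0,0,0,0.155],[-1,0,0,0,0,0,0.07],[-1,0,0,0,0,0,0],[-1,0,0,0,0,0,0]]'
python3 - <<'E'
from h import *
s=get_state();print(s['joints'].round(3),s['force'])
plan([.355,.263,.12],tilt(90,45))
E
```

```text
t: 20.37
position: [0.4212, -0.0507, 0.3176]
ee_rot: [0.001, 0.002, 0.924, 0.383]
force: [-0.3, 0.1, -2.6]
finger_gap: 0.0598
[-0.744  0.25   1.476  0.595  1.942  2.469] [-0.33199448  0.08596571 -2.63538368]
t 20.3667 pos [ 0.4212 -0.0507  0.3176] rot total [ 0.002  0.003 -0.003] rows>= 0.0 | shift total(R1) [1.324 1.641 7.23 ] rows>= 9.0 | shift in R0 [1.344 1.628 7.229]
```

```bash
python3 -m pendant '[[-1,0.05,0.06,0.3,0,0,0],[-1,0.1,0.12,0.5,0,0,0],[-1,0.13,0.16,0.68,0,0,0],[-1,0.13,0.16,0.7,0,0,0],[-1,0.13,0.16,0.7,0,0,0]]' >/dev/null
python3 -m pendant '[[-1,0.13,0.16,0.7,0,0,0],[-1,0.13,0.16,0.7,0,0,0],[-1,0.13,0.16,0.7,0,0,0],[-1,0.13,0.16,0.7,0,0,0],[-1,0.13,0.16,0.65,0,0,0]]' >/dev/null
python3 -m pendant '[[-1,0.12,0.12,0.5,0,0,0],[-1,0.07,0.08,0.3,0,0,0],[-1,0.03,0.03,0.1,0,0,0],[-1,0,0,0,0,0,0],[-1,0,0,0,0,0,0]]'
python3 - <<'E'
from h import *
s=get_state();print(s['joints'].round(3),s['force'])
plan([.355,.263,.0206],tilt(90,45))
im=get_image('scene');cv2.imwrite('pics/s5.png',cv2.resize(im[190:310,220:380,::-1],None,fx=4,fy=4,interpolation=cv2.INTER_CUBIC))
E
```

```text
t: 21.62
position: [0.3514, 0.2652, 0.1228]
ee_rot: [0.0, 0.001, 0.924, 0.383]
force: [-0.6, 0.4, -2.7]
finger_gap: 0.0598
[-0.085  0.363  2.065  0.948  1.052  2.421] [-0.60703984  0.38534483 -2.66304339]
t 21.6167 pos [0.3514 0.2652 0.1228] rot total [ 0.001  0.002 -0.002] rows>= 0.0 | shift total(R1) [-0.071 -1.476  1.414] rows>= 2.5 | shift in R0 [-0.072 -1.478  1.413]
```

View pics/s5.png

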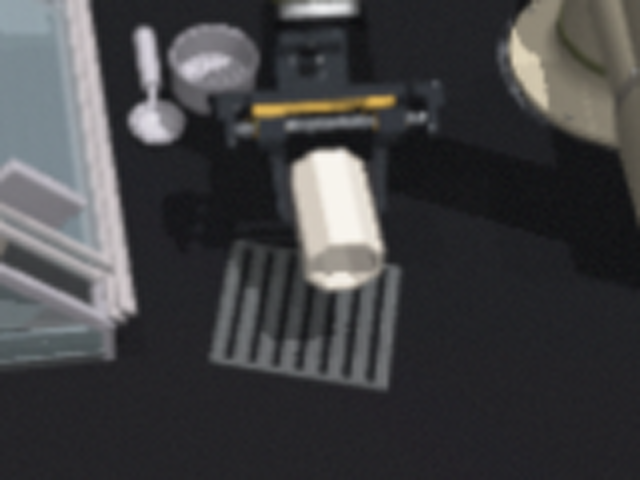

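The tumbler lies level with its mouth toward the camera, above the mat. I'll lower it gently.

```bash
python3 -m pendant '[[-1,-0.01,-0.1,0.1,0,0,0],[-1,-0.01,-0.2,0.19,0,0,0],[-1,-0.01,-0.25,0.24,0,0,0],[-1,-0.01,-0.25,0.24,0,0,0],[-1,-0.01,-0.22,0.21,0,0,0]]'
python3 -m pendant '[[-1,-0.01,-0.15,0.14,0,0,0],[-1,-0.01,-0.1,0.1,0,0,0],[-1,0,-0.06,0.06,0,0,0],[-1,0,-0.04,0.04,0,0,0],[-1,0,0,0,0,0,0]]'
python3 - <<'E'
from h import *
plan([.355,.263,.0206],tilt(90,45))
E
```

```text
t: 22.08
position: [0.354, 0.2635, 0.0508]
ee_rot: [0.001, 0.002, 0.924, 0.383]
force: [0.4, 0.1, -2.6]
finger_gap: 0.0597
t: 22.5
position: [0.3544, 0.2637, 0.0271]
ee_rot: [-0.0, 0.002, 0.924, 0.383]
force: [0.3, 0.1, -2.1]
finger_gap: 0.0597
t 22.5 pos [0.3544 0.2637 0.0271] rot total [ 0.002  0.001 -0.004] rows>= 0.0 | shift total(R1) [-0.012 -0.102  0.083] rows>= 0.2 | shift in R0 [-0.012 -0.102  0.083]
```

```bash
python3 -m pendant '[[-1,0,-0.03,0.03,0,0,0],[-1,0,-0.02,0.02,0,0,0],[-1,0,-0.02,0.02,0,0,0],[-1,0,0,0,0,0,0]]'
python3 -m pendant '[[-1,0,-0.01,0.01,0,0,0],[-1,0,-0.01,0.01,0,0,0],[-1,0,0,0,0,0,0]]'
```

```text
t: 22.83
position: [0.3541, 0.264, 0.0224]
ee_rot: [-0.0, 0.001, 0.924, 0.383]
force: [-0.4, 0.5, -2.7]
finger_gap: 0.0599
t: 23.08
position: [0.354, 0.2641, 0.0213]
ee_rot: [-0.0, 0.001, 0.924, 0.384]
force: [-0.0, -2.6, 2.8]
finger_gap: 0.0598
```

Contact. I'll release and back out along the tool axis.

```bash
python3 -m pendant '[[-0.1,0,0,0,0,0,0],[0.4,0,0,0,0,0,0],[1,0,0,0,0,0,0],[1,0,0,0,0,0,0],[1,0,0,0,0,0,0]]'
python3 -m pendant '[[1,0,0,-0.2,0,0,0],[1,0,0,-0.4,0,0,0],[1,0,0,-0.6,0,0,0],[1,0,0,-0.7,0,0,0],[1,0,0,-0.7,0,0,0]]'
python3 -m pendant '[[1,0,0.5,-0.7,0,0,0],[1,0,0.6,-0.6,0,0,0],[1,0,0.5,-0.4,0,0,0],[1,0,0,0,0,0,0],[1,0,0,0,0,0,0]]'
python3 - <<'E'
from kin import *
s=get_state();q=np.array(s['joints']);print(q.round(2))
c=get_calibration('wrist');im=get_image('wrist');print(proj(c,[[.354,.275,.064]]))
cv2.imwrite('pics/w6.png',im[:,:,::-1])
t=get_image('top');cv2.imwrite('pics/t6.png',t[:,:,::-1])
ct=get_calibration('top');g=cv2.cvtColor(t,cv2.COLOR_RGB2GRAY);pc=proj(ct,[[.354,.275,.05]])[0].astype(int);print(pc)
m=(g[pc[1]-35:pc[1]+35,pc[0]-35:pc[0]+35]>190).astype(np.uint8)
n,l,st,ce=cv2.connectedComponentsWithStats(m);i=1+st[1:,4].argmax();print(st[i],ce[i]+pc-35)
ys,xs=np.nonzero(l==i);r=cv2.minAreaRect(np.c_[xs,ys].astype(np.float32)+(pc-35).astype(np.float32));print(r)
b=onplane(ct,cv2.boxPoints(r),.045);print(b.round(4),b.mean(0))
# candidate regrasp and onward path
C=np.array([.354,.276,.034])
for psi in(-90,-75,-105):
  for be in(60,):
    for fl in(True,False):
      R=tilt(psi,be,fl);hv=np.array([np.cos(np.radians(psi)),np.sin(np.radians(psi)),0]);G=C-.0255*hv+.019*R[:,2]
      print(psi,be,fl);path(q,[(s['position'],tilt(90,90,not fl)),([.36,.30,.25],R),(G-R[:,2]*.12,R),(G,R)])
E
```

```text
t: 23.5
position: [0.354, 0.2641, 0.021]
ee_rot: [-0.001, 0.001, 0.924, 0.383]
force: [0.2, -0.5, -0.4]
finger_gap: 0.0793
t: 23.92
position: [0.3532, 0.1711, 0.1136]
ee_rot: [-0.002, 0.001, 0.924, 0.383]
force: [1.2, 1.0, 0.7]
finger_gap: 0.088
t: 24.33
position: [0.3542, 0.1686, 0.2282]
ee_rot: [0.001, 0.0, 0.924, 0.383]
force: [0.2, 0.5, -0.4]
finger_gap: 0.0879
[-0.36  0.14  1.93  0.73  1.45  2.55]
[[262.53376899 127.62258629]]
[184 232]
[ 21  28  28  16 401] [183.50124688 232.28678304]
((183.5, 232.5), (27.0, 15.0), 0.0)
[[0.3265 0.3301 0.045 ]
 [0.3813 0.3293 0.045 ]
 [0.3791 0.23   0.045 ]
 [0.3243 0.2309 0.045 ]] [0.35281561 0.2800615  0.045     ]
-90 60 True
[0.354 0.169 0.228] q [-0.03  0.06  1.79  0.24  1.26  2.82] cost 5.2e-02 jump 0.09
[0.36 0.3  0.25] q [ 0.44  0.26  1.45 -0.06  1.5   2.82] cost 4.1e-01 jump 0.10
[0.354 0.352 0.121] q [0.4  0.36 1.78 0.28 0.89 2.82] cost 4.6e-01 jump 0.08
[0.354 0.292 0.018] q [0.33 0.5  2.07 0.46 0.33 2.82] cost 4.4e-01 jump 0.08
-90 60 False
[0.354 0.169 0.228] q [0.29 0.   2.29 4.5  0.23 1.97] cost 4.5e-01 jump 1.64
[0.36 0.3  0.25] 
[... 800 characters left out ...]
 q [0.64 0.59 2.15 4.5  0.41 1.92] cost 3.8e-01 jump 0.03
-105 60 True
[0.354 0.169 0.228] q [-0.03  0.06  1.79  0.24  1.26  2.82] cost 5.2e-02 jump 0.09
[0.36 0.3  0.25] q [0.32 0.2  1.54 0.13 1.4  2.82] cost 6.2e-01 jump 0.07
[0.374 0.349 0.121] q [0.33 0.34 1.93 0.6  0.62 2.82] cost 6.2e-01 jump 0.11
[0.358 0.291 0.018] q [0.32 0.52 2.12 0.76 0.23 2.82] cost 5.7e-01 jump 0.07
-105 60 False
[0.354 0.169 0.228] q [0.29 0.   2.29 4.5  0.23 1.97] cost 4.5e-01 jump 1.64
[0.36 0.3  0.25] q [0.61 0.13 2.14 4.5  0.38 2.2 ] cost 8.6e-01 jump 0.08
[0.374 0.349 0.121] q [0.62 0.39 2.09 4.5  0.23 2.39] cost 8.2e-01 jump 0.04
[0.358 0.291 0.018] q [0.54 0.57 2.16 4.5  0.24 2.4 ] cost 5.8e-01 jump 0.03
```

View pics/w6.png

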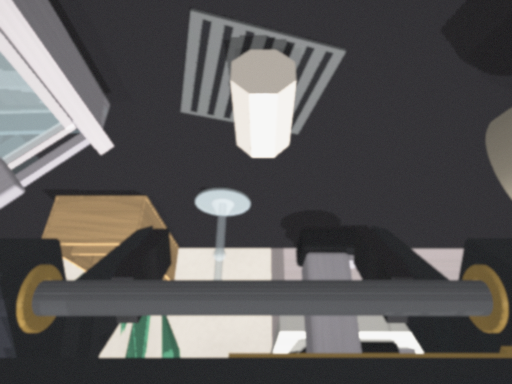

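The tumbler lies on a flat on the mat at (263,105), mouth toward +y. Now I'll check which regrasp and onward routes keep the joints in range.

```bash
python3 - <<'E'
from sweep import *
C=np.array([.353,.277,.034])
R=tilt(-90,60);G=C+np.array([0,.0255,0])+.019*R[:,2];print('G',G.round(4))
s=get_state();q0=np.array(s['joints']);p0=s['position']
print('yaw route')
q=path(q0,[(p0,tilt(135,45)),(p0,tilt(180,45)),(p0,tilt(225,45)),(p0,tilt(270,45)),([.353,.38,.22],R),(G-R[:,2]*.12,R),(G,R)])
K=np.array([.341,-.288,.081])
def fin(h,fl,be): 
    Rf=tilt(h,90+be,fl);return (K+.019*Rf[:,2],Rf)
import io,contextlib
for W in([.42,0,.35],[.4,.1,.35]):
  for h in(-90,-60,-30,0,30,60,90):
    p,Rf=fin(h,False,60)
    buf=io.StringIO()
    with contextlib.redirect_stdout(buf):
        path(q,[(G+[0,0,.15],R),(W,tilt(-90,60)),(W,tilt(-90,105)),(W,tilt(-90,150)),(W,tilt((h-90)/2,150)),(W,Rf),(p+[0,0,.1],Rf),(p,Rf)],5)
    tx=buf.getvalue(); worst=max(float(l.split('cost ')[1].split()[0]) for l in tx.splitlines()); print(W,h,'worst',worst)
    if worst<1e-4: print(tx)
E
```

```text
G [0.353  0.293  0.0175]
yaw route
[0.354 0.169 0.227] q [-0.16  0.35  1.62  0.44  1.83  2.17] cost 4.4e-21 jump 0.05
[0.354 0.169 0.227] q [0.1  0.47 1.41 0.08 2.04 1.67] cost 4.0e-21 jump 0.07
[0.354 0.169 0.227] q [ 0.34  0.48  1.4  -0.34  1.98  1.11] cost 8.1e-21 jump 0.07
[0.354 0.169 0.227] q [ 0.54  0.37  1.58 -0.66  1.64  0.64] cost 5.7e-20 jump 0.07
[0.353 0.38  0.22 ] q [ 0.77  0.54  1.19 -0.38  1.79  0.76] cost 6.5e-28 jump 0.05
[0.353 0.353 0.121] q [ 0.74  0.6   1.38 -0.38  1.53  0.82] cost 9.6e-19 jump 0.03
[0.353 0.293 0.018] q [ 0.65  0.69  1.61 -0.44  1.21  0.89] cost 4.5e-30 jump 0.04
[0.42, 0, 0.35] -90 worst 4.3e-20
[0.353 0.293 0.168] q [ 0.65  0.48  1.47 -0.41  1.54  0.74] cost 1.0e-29 jump 0.07
[0.42 0.   0.35] q [ 0.02  0.13  1.42 -0.52  1.6   0.01] cost 1.4e-20 jump 0.17
[0.42 0.   0.35] q [-0.43  0.1   1.39  0.24  1.76 -0.4 ] cost 5.8e-30 jump 0.16
[0.42 0.   0.35] q [-0.73  0.26  1.52  0.81  2.05 -0.61] cost 3.4e-30 jump 0.13
[0.42 0.   0.35] q [-0.73  0.26  1.52  0.81  2.05 -0.61] cost 5.6e-31 jump 0.00
[0.42 0.   0.35] q [-0.73  0.26  1.52  0.81  2.05 -0.
[... 7148 characters left out ...]
orst 2.5e-18
[0.353 0.293 0.168] q [ 0.65  0.48  1.47 -0.41  1.54  0.74] cost 1.0e-29 jump 0.07
[0.4  0.1  0.35] q [ 0.25  0.17  1.37 -0.51  1.72  0.21] cost 2.1e-25 jump 0.12
[0.4  0.1  0.35] q [-0.21  0.05  1.44  0.26  1.7  -0.18] cost 2.7e-28 jump 0.16
[0.4  0.1  0.35] q [-0.57  0.16  1.66  0.88  1.91 -0.53] cost 1.1e-27 jump 0.15
[0.4  0.1  0.35] q [-0.12  0.5   1.14  0.21  2.54 -1.32] cost 6.8e-23 jump 0.25
[0.4  0.1  0.35] q [ 0.31  0.45  1.22 -0.8   2.2  -2.54] cost 9.0e-19 jump 0.31
[ 0.333 -0.302  0.172] q [-0.51  0.48  1.82 -1.16  1.24 -2.48] cost 1.4e-21 jump 0.20
[ 0.333 -0.302  0.072] q [-0.51  0.68  1.89 -1.26  1.14 -2.21] cost 2.5e-18 jump 0.06

[0.4, 0.1, 0.35] 90 worst 0.039
```

```bash
python3 -m pendant '[[1,0,0,0,0,0.06,-0.06],[1,0,0,0,0,0.1,-0.1],[1,0,0,0,0,0.11,-0.11],[1,0,0,0,0,0.11,-0.11],[1,0,0,0,0,0.11,-0.11]]' >/dev/null
python3 -m pendant '[[1,0,0,0,0,0.11,-0.11],[1,0,0,0,0,0.11,-0.11],[1,0,0,0,0,0.11,-0.11],[1,0,0,0,0,0.11,-0.11],[1,0,0,0,0,0.11,-0.11]]' >/dev/null
python3 -m pendant '[[1,0,0,0,0,0.11,-0.11],[1,0,0,0,0,0.11,-0.11],[1,0,0,0,0,0.11,-0.11],[1,0,0,0,0,0.11,-0.11],[1,0,0,0,0,0.11,-0.11]]' >/dev/null
python3 -m pendant '[[1,0,0,0,0,0.11,-0.11],[1,0,0,0,0,0.11,-0.11],[1,0,0,0,0,0.11,-0.11],[1,0,0,0,0,0.11,-0.11],[1,0,0,0,0,0.11,-0.11]]' >/dev/null
python3 -m pendant '[[1,0,0,0,0,0.11,-0.11],[1,0,0,0,0,0.11,-0.11],[1,0,0,0,0,0.11,-0.11],[1,0,0,0,0,0.11,-0.11],[1,0,0,0,0,0.11,-0.11]]' >/dev/null
python3 -m pendant '[[1,0,0,0,0,0.11,-0.11],[1,0,0,0,0,0.03,-0.03],[1,0,0,0,0,0,0]]'
python3 - <<'E'
from h import *
s=get_state();print(s['joints'].round(3))
R=tilt(-90,60);G=np.array([.353,.293,.0175])
plan([.353,.38,.22],R); plan(G-R[:,2]*.12,R)
E
```

```text
t: 26.77
position: [0.3533, 0.1686, 0.2265]
ee_rot: [0.383, 0.924, 0.001, -0.002]
force: [0.5, -0.1, 0.6]
finger_gap: 0.0881
[ 0.533  0.37   1.587 -0.655  1.64   0.641]
t 26.7667 pos [0.3533 0.1686 0.2265] rot total [0.333 0.004 0.004] rows>= 2.1 | shift total(R1) [-0.005 -3.726 -2.002] rows>= 5.1 | shift in R0 [-3.000e-03 -3.081e+00 -2.899e+00]
t 26.7667 pos [0.3533 0.1686 0.2265] rot total [0.333 0.004 0.004] rows>= 2.1 | shift total(R1) [-0.005 -4.244 -0.025] rows>= 5.1 | shift in R0 [ 0.007 -4.093 -1.123]
```

```bash
python3 -m pendant '[[1,0,0,0,0.111,0,0],[1,0,0,0,0.111,0,0],[1,0,-0.3,-0.2,0.111,0,0],[1,0,-0.6,-0.35,0,0,0],[1,0,-0.7,-0.38,0,0,0]]' >/dev/null
python3 -m pendant '[[1,0,-0.7,-0.38,0,0,0],[1,0,-0.7,-0.38,0,0,0],[1,0,-0.5,-0.25,0,0,0],[1,0,-0.25,-0.1,0,0,0],[1,0,0,0,0,0,0]]'
python3 -m pendant '[[1,0,0,0,0,0,0]]' >/dev/null
python3 - <<'E'
from h import *
c=get_calibration('wrist');im=get_image('wrist')
R=tilt(-90,60);G=np.array([.353,.293,.0175])
plan(G-R[:,2]*.10,R); plan(G,R)
g=cv2.cvtColor(im,cv2.COLOR_RGB2GRAY)
# expected corners of upper flat: half width 12.4mm at z .064, axis along y .2295...0.3245
E=np.array([[.353+dx,y,.064] for dx in(-.0124,.0124) for y in(.2295,.3245)]);pe=proj(c,E);print(pe.round(1))
cv2.imwrite('pics/w7raw.png',im[:,:,::-1])
v=im[:,:,::-1].copy()
for p in pe: cv2.circle(v,tuple(int(a) for a in p),2,(0,0,255),-1)
cv2.imwrite('pics/w7.png',v)
m=(g>170).astype(np.uint8);n,l,st,ce=cv2.connectedComponentsWithStats(m);
for i in np.argsort(-st[1:,4])[:4]+1: print(st[i],ce[i].round(1))
E
```

```text
t: 27.6
position: [0.3545, 0.3839, 0.2185]
ee_rot: [0.259, 0.966, -0.0, -0.002]
force: [0.3, -0.5, -0.6]
finger_gap: 0.0882
t 27.7333 pos [0.3546 0.3812 0.2199] rot total [ 0.     0.005 -0.001] rows>= 0.0 | shift total(R1) [-0.033 -0.496  2.389] rows>= 2.9 | shift in R0 [-0.023 -0.497  2.389]
t 27.7333 pos [0.3546 0.3812 0.2199] rot total [ 0.     0.005 -0.001] rows>= 0.0 | shift total(R1) [-0.033 -0.496  4.389] rows>= 5.3 | shift in R0 [-0.015 -0.498  4.389]
[[250.7 210.6]
 [248.1 143.3]
 [272.6 210.7]
 [274.6 143.3]]
[ 397  147  115  129 8577] [455.1 209.6]
[ 232  111   61  102 5438] [262.4 160.1]
[ 350  315   73   39 1507] [383.9 334.7]
[   9  229   96   43 1423] [ 66.7 248.7]
```

View pics/w7.png

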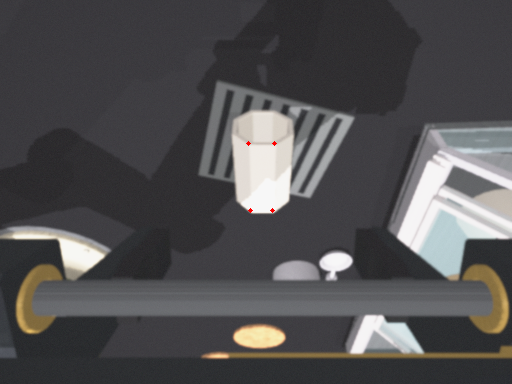

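The predicted corners of the top flat land on the tumbler (base edge at row 210, rim at row 143), so its position is confirmed. I'll approach and regrip near the mouth.

```bash
python3 -m pendant '[[1,-0.01,-0.15,0.3,0,0.005,0],[1,-0.01,-0.2,0.5,0,0,0],[1,-0.01,-0.15,0.6,0,0,0],[1,0,0,0.6,0,0,0],[1,0,0,0.5,0,0,0]]'
python3 -m pendant '[[1,0,0,0.45,0,0,0],[1,0,0,0.4,0,0,0],[1,0,0,0.35,0,0,0],[1,0,0,0.3,0,0,0],[1,0,0,0,0,0,0]]'
python3 - <<'E'
from h import *
plan([.353,.293,.0175],tilt(-90,60))
E
```

```text
t: 28.15
position: [0.3527, 0.3391, 0.0985]
ee_rot: [0.259, 0.966, -0.0, -0.0]
force: [-0.0, 0.6, -0.1]
finger_gap: 0.0883
t: 28.57
position: [0.3524, 0.3011, 0.0335]
ee_rot: [0.26, 0.966, -0.001, -0.001]
force: [-0.6, 0.5, 0.8]
finger_gap: 0.0881
t 28.5667 pos [0.3524 0.3011 0.0335] rot total [ 0.002  0.004 -0.001] rows>= 0.0 | shift total(R1) [ 0.012 -0.021  0.359] rows>= 0.4 | shift in R0 [ 0.013 -0.021  0.359]
```

```bash
python3 -m pendant '[[1,0.01,-0.01,0.18,0,0,0],[1,0,-0.01,0.12,0,0,0],[1,0,0,0.06,0,0,0],[1,0,0,0,0,0,0]]'
python3 -m pendant '[[-1,0,0,0,0,0,0],[-1,0,0,0,0,0,0],[-1,0,0,0,0,0,0],[-1,0,0,0,0,0,0],[-1,0,0,0,0,0,0]]' 30
python3 -m pendant '[[-1,0,-0.03,-0.05,0,0,0],[-1,0,-0.05,-0.09,0,0,0],[-1,0,-0.1,-0.17,0,0,0],[-1,0,-0.15,-0.26,0,0,0],[-1,0,-0.2,-0.35,0,0,0]]'
python3 -m pendant '[[-1,0,-0.25,-0.43,0,0,0],[-1,0,-0.25,-0.43,0,0,0],[-1,0,-0.25,-0.43,0,0,0],[-1,0,-0.15,-0.26,0,0,0],[-1,0,0,0,0,0,0]]'
python3 - <<'E'
from h import *
s=get_state();print(s['joints'].round(3),s['force'])
plan([.42,0,.35],tilt(-90,60))
E
```

```text
t: 28.9
position: [0.3536, 0.2954, 0.0186]
ee_rot: [0.258, 0.966, 0.0, 0.001]
force: [0.2, 1.0, -0.5]
finger_gap: 0.0883
t: 29.32
position: [0.3538, 0.2959, 0.0189]
ee_rot: [0.258, 0.966, 0.001, 0.001]
force: [-0.1, 0.5, 1.9]
finger_gap: 0.0597
t: 29.73
position: [0.3532, 0.3422, 0.0457]
ee_rot: [0.259, 0.966, 0.0, 0.0]
force: [1.2, -0.3, -2.6]
finger_gap: 0.0598
t: 30.15
position: [0.3534, 0.4225, 0.0916]
ee_rot: [0.256, 0.967, 0.001, 0.003]
force: [0.5, -0.2, -2.6]
finger_gap: 0.0596
[ 0.817  0.716  1.238 -0.351  1.578  0.881] [ 0.48103771 -0.18544029 -2.58624648]
t 30.15 pos [0.3534 0.4225 0.0916] rot total [-0.006 -0.007  0.002] rows>= 0.1 | shift total(R1) [ 1.333  9.902 -0.251] rows>= 12.0 | shift in R0 [ 1.321  9.902 -0.293]
```

My lift used the wrong sign for tool y, so it drifted toward +y. There was no contact; the force shows only the tumbler's weight. I'll go straight to the waypoint now.

```bash
python3 -m pendant '[[-1,0,0.25,-0.15,0,0,0],[-1,0.05,0.45,-0.15,0,0,0],[-1,0.1,0.6,0,0,0,0],[-1,0.1,0.65,0,0,0,0],[-1,0.1,0.65,0,0,0,0]]'
python3 -m pendant '[[-1,0.1,0.65,0,0,0,0],[-1,0.1,0.65,0,0,0,0],[-1,0.1,0.65,0,0,0,0],[-1,0.1,0.65,0,0,0,0],[-1,0.1,0.65,0,0,0,0]]' >/dev/null
python3 -m pendant '[[-1,0.1,0.65,0,0,0,0],[-1,0.1,0.65,0,0,0,0],[-1,0.1,0.65,0,0,0,0],[-1,0.1,0.65,0,0,0,0],[-1,0.1,0.55,0,0,0,0]]' >/dev/null
python3 -m pendant '[[-1,0.07,0.4,0,0,0,0],[-1,0,0.25,0,0,0,0],[-1,0,0,0,0,0,0],[-1,0,0,0,0,0,0]]'
python3 - <<'E'
from h import *
s=get_state();print(s['joints'].round(3),s['force'])
plan([.42,0,.35],tilt(-90,105));plan([.42,0,.35],tilt(-90,150))
get_image('top');d=[(round(e['conf'],2),(np.array(e['centre'])*[512,384]).round(1)) for e in tip_of('top','stem_center')];print('stem',d)
E
```

```text
t: 30.57
position: [0.3703, 0.3117, 0.1689]
ee_rot: [0.259, 0.966, 0.001, 0.0]
force: [1.5, -0.4, -1.8]
finger_gap: 0.0598
t: 31.73
position: [0.4234, 0.0082, 0.3438]
ee_rot: [0.258, 0.966, -0.0, 0.0]
force: [0.2, -1.0, -3.4]
finger_gap: 0.0597
[ 0.036  0.143  1.423 -0.522  1.593  0.03 ] [ 0.16441698 -0.99411478 -3.3517537 ]
t 31.7333 pos [0.4234 0.0082 0.3438] rot total [ 0.998 -0.001 -0.001] rows>= 6.4 | shift total(R1) [-0.068  0.127 -0.162] rows>= 0.3 | shift in R0 [-0.068  0.205 -0.025]
t 31.7333 pos [0.4234 0.0082 0.3438] rot total [ 1.998e+00 -1.000e-03 -0.000e+00] rows>= 12.8 | shift total(R1) [-0.068 -0.024 -0.205] rows>= 0.3 | shift in R0 [-0.068  0.205 -0.025]
stem [(0.83, array([107. , 214.7]))]
```

The stem hasn't moved. I'll pitch 90° so the mouth points up.

```bash
python3 -m pendant '[[-1,0,0,0,0.08,0,0],[-1,0,0,0,0.12,0,0],[-1,0,0,0,0.15,0,0],[-1,0,0,0,0.15,0,0],[-1,0,0,0,0.15,0,0]]' >/dev/null
python3 -m pendant '[[-1,0,0,0,0.15,0,0],[-1,0,0,0,0.15,0,0],[-1,0,0,0,0.15,0,0],[-1,0,0,0,0.15,0,0],[-1,0,0,0,0.15,0,0]]' >/dev/null
python3 -m pendant '[[-1,0,0,0,0.15,0,0],[-1,0,0,0,0.15,0,0],[-1,0,0,0,0.15,0,0],[-1,0,0,0,0.15,0,0],[-1,0,0,0,0,0,0]]'
python3 - <<'E'
from h import *
s=get_state();print(s['joints'].round(3),s['force'])
plan([.42,0,.35],tilt(-60,150));plan([.42,0,.35],tilt(-30,150))
E
```

```text
t: 33.08
position: [0.4244, 0.0083, 0.3418]
ee_rot: [-0.504, 0.864, -0.001, -0.002]
force: [0.0, -0.5, -4.1]
finger_gap: 0.0597
[-0.708  0.269  1.541  0.822  2.022 -0.607] [ 0.0171216  -0.46237468 -4.11246516]
t 33.0833 pos [0.4244 0.0083 0.3418] rot total [-0.012 -0.575 -0.336] rows>= 4.3 | shift total(R1) [-0.16  -0.093 -0.169] rows>= 0.3 | shift in R0 [-0.09  -0.061 -0.226]
t 33.0833 pos [0.4244 0.0083 0.3418] rot total [-0.013 -1.154 -0.667] rows>= 8.6 | shift total(R1) [-0.189 -0.14  -0.088] rows>= 0.3 | shift in R0 [-0.09  -0.061 -0.226]
```

```bash
python3 -m pendant '[[-1,0,0,0,0,-0.07,-0.04],[-1,0,0,0,0,-0.12,-0.07],[-1,0,0,0,0,-0.13,-0.075],[-1,0,0,0,0,-0.13,-0.075],[-1,0,0,0,0,-0.13,-0.075]]' >/dev/null
python3 -m pendant '[[-1,0,0,0,0,-0.13,-0.075],[-1,0,0,0,0,-0.13,-0.075],[-1,0,0,0,0,-0.13,-0.075],[-1,0,0,0,0,-0.13,-0.075],[-1,0,0,0,-0.01,-0.054,-0.032]]' >/dev/null
python3 -m pendant '[[-1,0,0,0,0,0,0],[-1,0,0,0,0,0,0]]'
python3 - <<'E'
from h import *
s=get_state();print(s['joints'].round(3),s['force'])
R=tilt(-30,150);z=R[:,2]
ct=get_calibration('top');get_image('top')
co=[d for d in cut_out('top','coaster_top')];
for d in co[:3]:
    p=d['pixels'].astype(np.uint8);cn=max(cv2.findContours(p,0,1)[0],key=cv2.contourArea);e=cv2.fitEllipse(cn)
    print(round(d['conf'],2),e[0],e[1],onplane(ct,[e[0]],.008).round(4))
# scene image too
cs=get_calibration('scene');im=get_image('scene')
for d in cut_out('scene','coaster_top')[:3]:
    p=d['pixels'].astype(np.uint8);cn=max(cv2.findContours(p,0,1)[0],key=cv2.contourArea);e=cv2.fitEllipse(cn)
    print(round(d['conf'],2),e[0],onplane(cs,[e[0]],.008).round(4))
# colour segmentation
t=cv2.cvtColor(get_image('top'),cv2.COLOR_RGB2HSV);m=cv2.inRange(t,(5,90,100),(22,255,255))
n,l,st,ce=cv2.connectedComponentsWithStats(m)
for i in range(1,n):
    if st[i,4]>300: print('col',st[i],onplane(ct,[ce[i]],.008).round(4))
plan(np.array([.341,-.288,.084])+.019*z+[0,0,.12],R)
E
```

```text
t: 34.08
position: [0.4247, 0.0098, 0.3441]
ee_rot: [-0.428, 0.752, 0.435, -0.248]
force: [0.6, -0.2, -2.7]
finger_gap: 0.0596
[-0.349  0.515  1.122  0.256  2.518 -1.273] [ 0.61167326 -0.20021058 -2.72649058]
0.77 (335.7929992675781, 230.96734619140625) (30.060327529907227, 31.339107513427734) [[ 0.3442 -0.2844  0.008 ]]
0.73 (383.5398254394531, 165.2949676513672) (29.93370819091797, 31.488494873046875) [[ 0.5869 -0.4712  0.008 ]]
0.62 (383.43902587890625, 257.77813720703125) (30.211669921875, 31.5745906829834) [[ 0.2406 -0.4585  0.008 ]]
0.65 (297.1536560058594, 139.52593994140625) [[ 0.2435 -0.4528  0.008 ]]
0.59 (281.3382873535156, 165.251953125) [[ 0.3438 -0.2709  0.008 ]]
0.45 (225.7368621826172, 140.1859893798828) [[ 0.5815 -0.4751  0.008 ]]
col [ 124   85  108   36 2640] [[0.8591 0.3219 0.008 ]]
col [   0   92   22   62 1006] [[0.7883 0.956  0.008 ]]
col [  38  132   74   48 2200] [[0.6525 0.6851 0.008 ]]
col [487 147  25  48 416] [[ 0.5997 -0.9051  0.008 ]]
col [367 149  34  33 858] [[ 0.5894 -0.4713  0.008 ]]
col [493 197  19  36 430] [[ 0.3957 -0.9125  0.008 ]]
col [320 214  33  34 862] [[ 0.3459 -0.2854  0.008 ]]
col [368 241  33  34 880] [[ 0.2414 -0.461   0.008 ]]
col [ 488  270   24   82 1018] [[ 0.0182 -0.8939  0.008 ]]
t 34.3333 pos [0.4245 0.0085 0.3442] rot total [ 0.012 -0.001  0.001] rows>= 0.1 | shift total(R1) [-5.97   3.187  0.466] rows>= 8.1 | shift in R0 [-5.974  3.176  0.49 ]
```

```bash
python3 -m pendant '[[-1,-0.25,0.13,0.02,0.012,0,0],[-1,-0.45,0.24,0.04,0,0,0],[-1,-0.6,0.32,0.05,0,0,0],[-1,-0.6,0.32,0.05,0,0,0],[-1,-0.6,0.32,0.05,0,0,0]]'
python3 -m pendant '[[-1,-0.6,0.32,0.05,0,0,0],[-1,-0.6,0.32,0.05,0,0,0],[-1,-0.6,0.32,0.05,0,0,0],[-1,-0.6,0.32,0.05,0,0,0],[-1,-0.5,0.26,0.04,0,0,0]]' >/dev/null
python3 -m pendant '[[-1,-0.35,0.18,0.02,0,0,0],[-1,-0.15,0.08,0,0,0,0],[-1,0,0,0,0,0,0],[-1,0,0,0,0,0,0]]'
python3 - <<'E'
from h import *
s=get_state();print(s['joints'].round(3),s['force'])
R=tilt(-30,150);z=R[:,2]
plan(np.array([.345,-.285,.0844])+.019*z+[0,0,.0],R)
im=get_image('scene');cs=get_calibration('scene')
g=cv2.cvtColor(im,cv2.COLOR_RGB2GRAY)
C=s['position']-.019*z-[0,0,.029];print('tumbler ctr est',C.round(4),proj(cs,[C,C+[0,0,.0475],C-[0,0,.0475]]).round(1))
for n in('scene','top'):
    if n=='top': get_image(n)
    for d in cut_out(n,'tumbler_center')[:2]: 
        ys,xs=np.nonzero(d['pixels']);print(n,d['conf'],xs.min(),xs.max(),ys.min(),ys.max(),len(xs))
E
```

```text
t: 34.75
position: [0.3824, -0.1129, 0.2805]
ee_rot: [-0.433, 0.75, 0.434, -0.25]
force: [1.0, 1.1, -3.5]
finger_gap: 0.0592
t: 35.5
position: [0.3279, -0.2751, 0.1965]
ee_rot: [-0.434, 0.75, 0.434, -0.249]
force: [0.5, 0.4, -1.6]
finger_gap: 0.0596
[-0.824  0.69   1.251 -0.322  2.203 -1.921] [ 0.51210531  0.43081548 -1.58352259]
t 35.5 pos [ 0.3279 -0.2751  0.1965] rot total [-0.001 -0.001  0.003] rows>= 0.0 | shift total(R1) [-0.     2.139  1.158] rows>= 2.9 | shift in R0 [-0.005  2.139  1.157]
tumbler ctr est [ 0.3421 -0.2833  0.177 ] [[283.2 132.2]
 [283.8 122.7]
 [282.7 141.4]]
scene 0.83 276 291 119 147 299
top 0.42 176 275 128 182 4604
```

The tumbler's cut-out in the scene picture (columns 276–291, rows 119–147) matches the predicted upright pose. I'll lower it.

```bash
python3 -m pendant '[[-1,0,0.15,0.08,0,0,0],[-1,0,0.3,0.16,0,0,0],[-1,0,0.35,0.19,0,0,0],[-1,0,0.35,0.19,0,0,0],[-1,0,0.3,0.16,0,0,0]]'
python3 -m pendant '[[-1,0,0.24,0.13,0,0,0],[-1,0,0.15,0.085,0,0,0],[-1,0,0.1,0.055,0,0,0],[-1,0,0.06,0.033,0,0,0],[-1,0,0,0,0,0,0]]'
python3 -m pendant '[[-1,0,0.02,0.011,0,0,0],[-1,0,0,0,0,0,0]]'
python3 - <<'E'
from h import *
R=tilt(-30,150);z=R[:,2]
plan(np.array([.345,-.285,.0844])+.019*z,R)
E
```

```text
t: 36.12
position: [0.33, -0.276, 0.1124]
ee_rot: [-0.434, 0.749, 0.434, -0.25]
force: [0.4, 0.4, -2.3]
finger_gap: 0.0597
t: 36.53
position: [0.3305, -0.2768, 0.0823]
ee_rot: [-0.434, 0.749, 0.434, -0.25]
force: [0.3, -0.3, -2.7]
finger_gap: 0.0596
t: 36.7
position: [0.3306, -0.2769, 0.0817]
ee_rot: [-0.433, 0.75, 0.434, -0.25]
force: [-0.2, 0.3, -2.3]
finger_gap: 0.0598
t 36.7 pos [ 0.3306 -0.2769  0.0817] rot total [0.    0.    0.003] rows>= 0.0 | shift total(R1) [0.004 0.119 0.068] rows>= 0.2 | shift in R0 [0.004 0.119 0.068]
```

```bash
python3 -m pendant '[[-1,0,0.035,0.02,0,0,0],[-1,0,0.025,0.014,0,0,0],[-1,0,0,0,0,0,0]]'
python3 -m pendant '[[-1,0,0.02,0.011,0,0,0],[-1,0,0,0,0,0,0],[-1,0,0,0,0,0,0]]'
python3 -m pendant '[[-1,0,0.015,0.009,0,0,0],[-1,0,0,0,0,0,0],[-1,0,0,0,0,0,0]]'
```

```text
t: 36.95
position: [0.3305, -0.2768, 0.0778]
ee_rot: [-0.433, 0.749, 0.434, -0.25]
force: [0.5, -0.3, -2.7]
finger_gap: 0.0599
t: 37.2
position: [0.3305, -0.2768, 0.0768]
ee_rot: [-0.434, 0.749, 0.434, -0.25]
force: [-0.0, -0.3, -3.1]
finger_gap: 0.0595
t: 37.45
position: [0.3305, -0.2768, 0.0759]
ee_rot: [-0.434, 0.749, 0.434, -0.25]
force: [-1.0, -0.3, -2.3]
finger_gap: 0.0598
```

```bash
python3 -m pendant '[[-1,0,0.015,0.009,0,0,0],[-1,0,0,0,0,0,0],[-1,0,0,0,0,0,0]]'
python3 -m pendant '[[-1,0,0.015,0.009,0,0,0],[-1,0,0,0,0,0,0],[-1,0,0,0,0,0,0]]'
```

```text
t: 37.7
position: [0.3305, -0.2768, 0.0751]
ee_rot: [-0.434, 0.749, 0.434, -0.25]
force: [0.1, -0.4, -1.9]
finger_gap: 0.0598
t: 37.95
position: [0.3305, -0.2767, 0.075]
ee_rot: [-0.434, 0.749, 0.434, -0.25]
force: [0.9, -0.3, 4.9]
finger_gap: 0.0595
```

```bash
python3 -m pendant '[[-0.1,0,0,0,0,0,0],[0.4,0,0,0,0,0,0],[1,0,0,0,0,0,0],[1,0,0,0,0,0,0],[1,0,0,0,0,0,0]]'
python3 -m pendant '[[1,0,0,-0.15,0,0,0],[1,0,0,-0.3,0,0,0],[1,0,0,-0.4,0,0,0],[1,0,0,-0.5,0,0,0],[1,0,0,-0.5,0,0,0]]'
python3 -m pendant '[[1,0,-0.3,-0.4,0,0,0],[1,0,-0.3,-0.1,0,0,0],[1,0,-0.3,0,0,0,0],[1,0,0,0,0,0,0],[1,0,0,0,0,0,0]]'
python3 - <<'E'
from meas import *
s=get_state();print(s['joints'].round(3),s['force'])
im=get_image('scene');cs=get_calibration('scene')
C=np.array([.345,-.285,.0555]);print(proj(cs,[C+[0,0,.0475],C-[0,0,.0475]]).round(1))
for d in cut_out('scene','tumbler_center')[:2]:
    ys,xs=np.nonzero(d['pixels']);print('scene',d['conf'],xs.min(),xs.max(),ys.min(),ys.max())
g=cv2.cvtColor(im,cv2.COLOR_RGB2GRAY);p=proj(cs,[C])[0].astype(int);print(g[p[1]-22:p[1]+22:2,p[0]-16:p[0]+17:2])
t=get_image('top');ct=get_calibration('top');gt=cv2.cvtColor(t,cv2.COLOR_RGB2GRAY)
p=proj(ct,[[.345,-.285,.103]])[0].astype(int);print(p);print(gt[p[1]-18:p[1]+19:2,p[0]-18:p[0]+19:2])
for k in('percolator_center','stem_center','basket_center','spoon_mid'):
    print(k,[(round(e['conf'],2),(np.array(e['centre'])*[512,384]).round(1)) for e in tip_of('top',k)][:2])
E
```

```text
t: 38.37
position: [0.3305, -0.2768, 0.0741]
ee_rot: [-0.434, 0.749, 0.434, -0.25]
force: [0.4, -0.0, -0.3]
finger_gap: 0.0796
t: 38.78
position: [0.4009, -0.3173, 0.1213]
ee_rot: [-0.434, 0.749, 0.434, -0.25]
force: [0.2, -0.6, -0.4]
finger_gap: 0.0883
t: 39.2
position: [0.3988, -0.3163, 0.1723]
ee_rot: [-0.433, 0.75, 0.434, -0.25]
force: [0.1, -0.4, -0.1]
finger_gap: 0.0878
[-0.79   0.845  0.985 -0.316  2.318 -1.927] [ 0.13039427 -0.41216645 -0.0955165 ]
[[281.7 146.1]
 [280.6 163.2]]
scene 0.71 274 289 143 167
[[178 186 130  33  30  31  57  86  99 116 126 147 163 177 189 197 201]
 [114 136  48  32  32  33  36  67  89 104 119 130 154 168 181 191 199]
 [ 59  41  31  31  34  34  34  41  78  94 110 122 139 158 172 183 194]
 [ 34  33  34  35  35  33  34  35  50  85  99 116 125 147 164 176 188]
 [ 34  33  34  35  34  34  34  33  37  65  90 105 120 129 152 167 180]
 [ 33  32  34  32  33  35  59  87 154 150  98  94 111 122 137 158 172]
 [ 31  30  35  32  33  72 124 125 150 138 130  89  98 116 123 145 163]
 [ 32  31  31  32  38 110 117 124 142 134 130  99  91 104 120 127 152]
 [ 28  32  32
[... 2013 characters left out ...]
 227 227 228 226 224 220
  216]
 [155 170 180 189 196 202 207 210 215 218 221 224 225 227 227 227 225 223
  220]
 [135 156 169 181 188 195 201 207 210 214 217 221 223 225 227 227 227 226
  223]
 [ 89 136 154 169 181 188 196 202 207 211 214 217 221 223 225 226 227 227
  226]
 [ 28  83 132 154 169 180 188 195 201 206 211 214 217 221 223 224 226 226
  227]
 [ 24  26  73 131 154 168 179 187 195 201 206 209 214 217 220 222 224 226
  226]
 [ 25  25  25  71 130 152 167 179 187 194 201 206 210 213 217 220 222 224
  225]]
percolator_center [(0.65, array([415. , 205.4]))]
stem_center [(0.93, array([107.5, 216.1]))]
basket_center [(0.68, array([263.2, 214.4]))]
spoon_mid [(0.64, array([258.3, 196.7]))]
```

```bash
python3 -m pendant '[[1,0,-0.4,-0.3,0,0,0],[1,0,-0.6,-0.4,0,0,0],[1,0.5,-0.6,-0.3,0,0,0],[1,0.7,-0.4,-0.2,0,0,0],[1,0.8,-0.2,-0.1,0,0,0]]'
python3 -m pendant '[[1,0.8,0,0,0,0,0],[1,0.8,0,0,0,0,0],[1,0.8,0,0,0,0,0],[1,0.6,0,0,0,0,0],[1,0.3,0,0,0,0,0]]'
python3 -m pendant '[[1,0,0,0,0,0,0],[1,0,0,0,0,0,0],[1,0,0,0,0,0,0]]'
python3 - <<'E'
from meas import *
t=get_image('top');ct=get_calibration('top');gt=cv2.cvtColor(t,cv2.COLOR_RGB2GRAY)
cv2.imwrite('pics/t9.png',t[:,:,::-1])
p=proj(ct,[[.345,-.285,.103]])[0];q=p.astype(int);print('exp rim ctr',p)
sat=cv2.cvtColor(t,cv2.COLOR_RGB2HSV)[:,:,1];a=slice(q[1]-22,q[1]+23);b=slice(q[0]-22,q[0]+23)
hsv=cv2.cvtColor(t,cv2.COLOR_RGB2HSV)
cork=cv2.inRange(hsv,(5,90,100),(22,255,255))[a,b]>0
white=((sat[a,b]<70)&(gt[a,b]>90)).astype(np.uint8)
for r in range(0,45,2): print(''.join('W' if white[r,c] else 'o' if cork[r,c] else '.' for c in range(45)))
n,l,st,ce=cv2.connectedComponentsWithStats(white);i=1+st[1:,4].argmax();print(st[i],ce[i]+q-22)
ys,xs=np.nonzero(cork|(l==i));print('coaster+tumbler bbox',xs.min()+q[0]-22,xs.max()+q[0]-22,ys.min()+q[1]-22,ys.max()+q[1]-22)
E
```

```text
t: 39.97
position: [0.4501, -0.2307, 0.3023]
ee_rot: [-0.432, 0.751, 0.433, -0.249]
force: [0.7, 0.9, 0.0]
finger_gap: 0.0884
t: 40.38
position: [0.5335, -0.0846, 0.2996]
ee_rot: [-0.433, 0.748, 0.435, -0.251]
force: [0.5, -0.0, -0.1]
finger_gap: 0.088
t: 40.63
position: [0.5321, -0.0888, 0.2998]
ee_rot: [-0.434, 0.749, 0.433, -0.25]
force: [-0.5, -0.1, 0.1]
finger_gap: 0.0882
exp rim ctr [341.69546723 232.14223854]
.............................................
.............................................
.................o...........................
.........ooooooooooooooooo...................
......oooooooooooooooooooooo.................
.....ooooooooooooooooooooooooo...............
...ooooooooooooooooooooooooooooo.............
..oooooooooooo.WWWWWWWWWWWW.ooooo............
.oooooooooo.WWWWWWWWWWWWWWWWWW.oo............
.ooooooooo.WWWWWWWWWWWWWWWWWWWWooo...........
.oooooooooWWWWWWWWWWWWWWWWWWWWWWoo...........
.oooooooooWWWWWWWWWWWWWWWWWWWWWW.o...........
.ooooooooo.WWWWWWWWWWWWWWWWWWWWW.o...........
..ooooooooo.WWWWWWWWWWWW..WWWWW.o............
...ooooooooooo.WWWWWWWW.WWWWWW.o.............
....ooooooooooooo.WWWWWWWWWWWoo..............
......ooooooooooooooo...oooooo...............
........ooooooooooooooooooo..................
...........oooooooooooo......................
.............................................
.............................................
.............................................
.............................................
[ 10  13  23  19 323] [339.90092879 231.70278638]
coaster+tumbler bbox 320 352 214 247
```

```bash
python3 -c "
from plant import *
s=get_state();print(s['t'],s['force'],s['dq'].round(3));print(close_job())"
```

```text
40.6833 [-0.607518   -0.02698791  0.16465241] [-0.006 -0.003  0.     0.005  0.001  0.004]
the job is handed in; nothing more can be done
None
```

I stood the tumbler mouth-up on the coaster farthest to the robot's left, let go, and handed the job in at 40.7 s. No verdict was reported.

**What I did:** I slid the right door fully open and took the tumbler out by two opposite flats. I rolled it onto its side on the mat, took a new grip near the mouth, turned it upright and set it on the coaster.

**Checks that agreed:**
- **Placing:** After release, the top view shows the octagonal rim within about 2 pixels (a few mm) of where a centred, upright tumbler should be, wholly on the cork. The scene-camera outline also matches an upright tumbler.
- **Arm:** The arm was well clear, at rest, and reading no contact force.
- **Bystanders:** The basket did not move in the top view. The stem, spoon and percolator each read within 3 to 6 pixels (roughly 1 to 2 cm) of the start, which I put down to detector scatter. I did not measure the bowl and jar again at the end.

**What went wrong or disagreed:**
- **Door stop:** The door ran against its stop with about 37 N at the wrist, and the fingers were pushed open there to 38 mm.
- **Lift off the mat:** It used a wrong sign and drifted about 13 cm sideways toward the stem. I felt no contact, and the stem was not seen to move.
- **Coaster position:** The scene camera put the coaster about 14 mm from the top camera's estimate. I used the top camera's.

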